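# Change the bundling cradle over to letters and load it

## Robot

A 6-joint arm with a two-finger parallel gripper is mounted at the origin on a cart in front of the work surface, level with it; the furniture and walls round the work are solid. World frame = base frame: x ahead of the robot, y to its left, z up, the work surface at z = 0. Lengths are in m, angles in rad, forces in N, time in s.
With the tool pointing down it reaches from about 0.425 to 0.95 m from the base axis. Payload 3.5 kg.
Tool frame: the origin (TCP) lies midway between the tips of the shut fingers; the grasp point (between the pads) lies 19 mm behind it; z points along the fingers, y is the direction in which the jaws open and shut (so a half turn about z gives the same grasp; the last joint's range is limited). The gripper opens to 85 mm and grips with 20 to 120 N. Pads are 22 mm wide; open, the fingers measure 114 mm over their backs; the gripper's body (76 mm by 85 mm) begins 54 mm behind the grasp point. The pads swing forward as they close: fully open they stand 13 mm farther back than shut.
Start: joints at [-1.328, 0.286, 1.577, -0, 1.279, -0.15], TCP at [0.258, -0.624, 0.201] pointing down, gripper open.
Joint ranges: [-2.77, 2.77], [-0.9, 2.22], [0.21, 2.48], [-1.53, 4.67], [0.24, 2.81], [-2.84, 2.84]. Speed limits (rad/s): [2.79, 2.79, 3.14, 3.14, 3.14, 3.14].

## Interface

Orientations are given as a unit quaternion [w, x, y, z].
In Python, from bench import manip, vision, search_frame, tip_of gives the robot as it stands. The module is installed in compiled form; this text tells all that it offers.
- The arm moves only by the shell command python3 -m inch 'ROWS'. ROWS is text: rows parted by semicolons, each of 7 numbers parted by spaces: the turn, a rotation vector about the tool's x, y, z in rad, then the shift along the tool's x, y, z in cm, then the finger opening in cm, from 0 to 8.54. In form: rx ry rz dx dy dz claw; .... A call has 1 to 10 rows; each row is the pose to reach, as a shift and turn from the pose commanded when the call began, along the tool's axes at that moment; what a row does not reach only later rows make up. A row lasts 1/8 s, in which the tool goes at most 62.5 mm and 10.7 degrees, less where a joint would pass 70% of its speed; a pose out of reach is approached as far as the arm can. A call with a gripper value outside its range is refused whole. The fingers move at their own pace and stop on an object; the grip force is fixed at half the most. Time passes only in rows, so rows that repeat a pose let the fingers close. It gives the time, the measured TCP pose, the force and the opening at its end, in the units of the state.
- manip.get_obs(): the state, without advancing time (a new reading comes with each control period).
- vision.get_image(name): name is "scene" or "side" or "wrist"; returns a dict with "frame" (384x512x3 uint8, red, green, blue), "K" (3x3 intrinsics, pixels), "distortion" ([k1, k2, p1, p2, k3] as OpenCV has them; the pictures are not rectified), "origin" and "rotation" of the camera in the world. Camera axes: x right, y down, z forward; pixel columns grow to the right and rows downward; lengths in m; the calibration is good to about 2 mm. A picture is of the moment at which its call begins. There is no depth.
- manip.sign_off(): hands the job in, once; it reports no verdict.
Trained networks look in the newest picture that a camera, given by its name, has taken for a name from the list of things; names that differ only in an ending like _2 or _b are one class to them, and where a whole thing is asked for, a point or a joint stands for the part that bears it (a point fixed in the world has none). Each returns a list of dicts, best first, with "confidence" (0 to 1); they miss things now and then, are a little off and sometimes report something else, mostly with a low value. They report only what shows in the picture. A call takes as long as a camera call.
- search_frame(camera, label): "extent" ([left, top, width, height] in pixels, round what is visible of it).
- tip_of(camera, label): "position" ([row, column] in pixels: a listed point, or the origin of a listed thing).
The state is a dict: "t": time; "q": joint angles; "qd": joint speeds; "effort": joint torques, N m; "tool_pos": TCP position; "orientation": TCP orientation; "contact_force": force on the tool from outside, world axes, zero at the start; "torque": the same for the moment, N m; "grip_width": finger opening in m.
Only numpy, scipy, OpenCV 4.12 (cv2) and the standard library are available. Lean on these libraries where they do the work, as an engineer would, in place of code of your own. Each camera call takes 0.05 s, during which the arm holds its last target.

## Task

Change the bundling cradle over to letter work: take its reversible bed plate off the two pins, turn it over so that the ribbed face, which leaves room for the strap, is up and seat it fully down on both pins again, then put the T-head key right through the plate's near slot and the slot of the bed beneath, collar against the plate, and turn it a quarter turn so that it locks. Then lay every letter bundle from the sorter flat in the cradle, one on top of the other, long side against the ledge and about in the middle, with a cardboard pad from the stand between each bundle and the next.

Things in the scene. Friction and masses are not known exactly. Their poses are not given: they have to be found in the camera images.
- bed: bed of the bundling cradle, a fixed steel trough with two sides sloping at 45 degrees. Origin: middle of the trough's corner, 62 mm above the worktop; x along the corner, away from the robot; y up the bed (it rises to the robot's left); z square out of the bed. The bed is two end rails 48 mm wide at x = -106 and +106 mm, y 0 to 120, surface z = 0, 12 mm thick, open between them
- ledge (a point): middle of the trough's other side, the ledge that carries the lower edges of the letters: the plane y = 0 of the bed's frame (axes as the bed), 10 mm thick. It reaches from the corner to z = 22 mm over the whole width, to z = 162 mm for x from -58 to 58 mm. This point lies at z = 80 mm, on its surface. Smooth: what stands on it leans and slides down to the bed
- pin_near (a point): foot of the locating pin on the near rail, at (-106, 104, 0) mm in the bed's frame (axes as the bed): 9.6 mm thick, 20 mm high along the bed's z, its upper 11 mm tapering to a blunt point
- pin_far (a point): foot of the other, equal locating pin on the far rail, at (106, 30, 0) mm in the bed's frame (axes as the bed)
- bed_slot (a point): centre of the key slot through the near rail, at (-106, 68, 0) mm in the bed's frame (axes as the bed): 14 mm wide in x, 34 mm long in y, through the 12 mm rail, free space behind. The ledge beside it is only 22 mm high. Once let go, the key slides to the lower end of the slot
- plate_mid (a point): centre of the reversible wooden bed plate, 264x118x10 mm, 0.26 kg; at the start on both pins, plain face up. Seated, it lies at (0, 63, 5) mm in the bed's frame. Axes: x lengthwise; y to its upper edge; z out of the PLAIN face. It is turned over by half a turn about its y. It has 14 mm holes at (+-106, 41) and (+-106, -33) mm, so that either face fits the pins
- plate_slots (a point): point on the plate's middle line, 5 mm above its centre toward the upper edge, axes as the plate: level with its two through slots, 106 mm to either side of it, each 18 mm wide (x) and 39 mm long (y). Whichever face is up, one slot lies over the slot of the bed when the plate is seated
- plate_top_edge (a point): middle of the plate's upper edge, half-way through its 10 mm thickness (59 mm along the plate's y from its centre, axes as the plate). Both faces are flat here for a pinch: no rib within 24 mm of the middle line or 37 mm of the edge; the space beneath, between the rails, is open
- plate_rib_face (a point): centre of the plate's RIBBED face (5 mm from its centre, axes as the plate). That face has four aluminium ribs along y, 6 mm high, 12 mm wide, at x = +-30 and +-66 mm, from y = -54 to 22 mm; facing down they hang free between the rails
- key_grip (a point): centre of the T-head key's grip bar, plastic, 12 mm thick (x), 40 mm long (y), 26 mm high (z). Key's z points from the T-head to the bar. At the start the key stands upright in a drilled wooden block 46 mm high, collar on the block. 0.09 kg
- key_collar (a point): point on the key's axis at the underside of its steel collar, 31 mm under key_grip (axes the same); the collar is 30 mm across, 4 mm thick. Below it a 9 mm stem, then, 26 to 34 mm below this point, the T-head, 28 mm long along x (crosswise to the bar), 9 mm wide along y
- bundle_0_mid (a point): centre of a letter bundle: envelopes in a rubber band, 117x162x36 mm with ragged edges (firm body 112x158x34 mm), 0.3 kg, standing on a long side in one of the sorter's 3 channels (84 mm apart, walls 66 mm high, 40 mm clear between channels), its firm top edge 56 mm above this point. Axes: x through the thickness; y lengthwise; z along the 117 mm side, up at the start. May be absent.
- bundle_1_mid (a point): centre of a letter bundle: envelopes in a rubber band, 117x162x36 mm with ragged edges (firm body 112x158x34 mm), 0.3 kg, standing on a long side in one of the sorter's 3 channels (84 mm apart, walls 66 mm high, 40 mm clear between channels), its firm top edge 56 mm above this point. Axes: x through the thickness; y lengthwise; z along the 117 mm side, up at the start. May be absent.
- bundle_2_mid (a point): centre of a letter bundle: envelopes in a rubber band, 117x162x36 mm with ragged edges (firm body 112x158x34 mm), 0.3 kg, standing on a long side in one of the sorter's 3 channels (84 mm apart, walls 66 mm high, 40 mm clear between channels), its firm top edge 56 mm above this point. Axes: x through the thickness; y lengthwise; z along the 117 mm side, up at the start. May be absent.
- pad_0_mid (a point): centre of a stiff corrugated cardboard pad, 112x156x8 mm, 60 g, standing on a long side in one of the pad stand's 2 channels (68 mm apart, 13 mm wide, walls 66 mm high), top edge 56 mm above this point. Axes: x through the thickness; y lengthwise; z along the 112 mm side, up at the start. Both pads are always there; with two bundles one is left over.
- pad_1_mid (a point): centre of a stiff corrugated cardboard pad, 112x156x8 mm, 60 g, standing on a long side in one of the pad stand's 2 channels (68 mm apart, 13 mm wide, walls 66 mm high), top edge 56 mm above this point. Axes: x through the thickness; y lengthwise; z along the 112 mm side, up at the start. Both pads are always there; with two bundles one is left over.
- seal_press: green bench press standing on the far right of the table, a fixed obstacle: about 250 mm long in x, 110 mm wide, 0.35 m high with its lever; its origin lies on the table
- weight_200: brass scale weight with a knob, 29 mm across, 36 mm high; bystander, origin at the centre of its underside
- weight_500: brass scale weight with a knob, 38 mm across, 45 mm high; bystander, origin at the centre of its underside
- rubber_stamp_2: rubber stamp with a dark wooden handle, 30x50 mm, 80 mm high, standing; bystander, origin at the centre of its underside

How it is judged:
On the way, in this order (a step that is already met when the one before it is completed fails the run):
1. the bed plate sits ribbed face up, fully down on both pins (x of plate_mid in the frame of bed between -0.004 and 0.004 m and y of plate_mid in the frame of bed between 0.059 and 0.067 m and z of plate_mid in the frame of bed between 0.0025 and 0.0075 m and z of plate_rib_face in the frame of bed above 0.0075 m and angle between the z axis of plate and the z axis of bed, either way round below 0.05 rad), for 0.2 s.
2. the key is through plate and bed, collar against the plate, and turned a quarter turn (x of key_collar in the frame of bed between -0.111 and -0.101 m and y of key_collar in the frame of bed between 0.045 and 0.09 m and z of key_collar in the frame of bed between 0.006 and 0.018 m and angle between the z axis of key and the z axis of bed, either way round below 0.3 rad and angle between the x axis of key and the x axis of bed, either way round below 0.35 rad), for 0.2 s.
3. after that, a first bundle lies in the cradle (((x of bundle_0_mid in the frame of bed between -0.035 and 0.035 m and y of bundle_0_mid in the frame of bed between 0.045 and 0.08 m and z of bundle_0_mid in the frame of bed between 0.02 and 0.16 m and angle between the x axis of bundle_0 and the z axis of bed, either way round below 0.2 rad and linear speed of bundle_0 below 0.02 m/s) or (x of bundle_1_mid in the frame of bed between -0.035 and 0.035 m and y of bundle_1_mid in the frame of bed between 0.045 and 0.08 m and z of bundle_1_mid in the frame of bed between 0.02 and 0.16 m and angle between the x axis of bundle_1 and the z axis of bed, either way round below 0.2 rad and linear speed of bundle_1 below 0.02 m/s) or (x of bundle_2_mid in the frame of bed between -0.035 and 0.035 m and y of bundle_2_mid in the frame of bed between 0.045 and 0.08 m and z of bundle_2_mid in the frame of bed between 0.02 and 0.16 m and angle between the x axis of bundle_2 and the z axis of bed, either way round below 0.2 rad and linear speed of bundle_2 below 0.02 m/s))), for 0.2 s.
At the end, for the whole second after the job is handed in: plate ribbed face up, flush on the rails (2.5 mm, 3 degrees); key through the slot, collar within 8 mm of the plate, head within 20 degrees of square across; every bundle flat in the cradle (11 degrees, within 35 mm of the middle, lower edge at the ledge), a pad between neighbours (all of step 1 and all of step 2 and x of bundle_0_mid in the frame of bed between -0.035 and 0.035 m and y of bundle_0_mid in the frame of bed between 0.045 and 0.08 m and z of bundle_0_mid in the frame of bed between 0.02 and 0.16 m and angle between the x axis of each of bundle_0, bundle_1, bundle_2 and the z axis of bed, either way round below 0.2 rad and linear speed of each of bundle_0, bundle_1, bundle_2 below 0.02 m/s and x of bundle_1_mid in the frame of bed between -0.035 and 0.035 m and y of bundle_1_mid in the frame of bed between 0.045 and 0.08 m and z of bundle_1_mid in the frame of bed between 0.02 and 0.16 m and x of bundle_2_mid in the frame of bed between -0.035 and 0.035 m and y of bundle_2_mid in the frame of bed between 0.045 and 0.08 m and z of bundle_2_mid in the frame of bed between 0.02 and 0.16 m and (distance between bundle_1_mid and bundle_0_mid above 0.07 m or (distance between pad_0_mid and bundle_1_mid below 0.042 m and distance between pad_0_mid and bundle_0_mid below 0.042 m) or (distance between pad_1_mid and bundle_1_mid below 0.042 m and distance between pad_1_mid and bundle_0_mid below 0.042 m)) and (distance between bundle_2_mid and bundle_0_mid above 0.07 m or (distance between pad_0_mid and bundle_2_mid below 0.042 m and distance between pad_0_mid and bundle_0_mid below 0.042 m) or (distance between pad_1_mid and bundle_2_mid below 0.042 m and distance between pad_1_mid and bundle_0_mid below 0.042 m)) and (distance between bundle_2_mid and bundle_1_mid above 0.07 m or (distance between pad_0_mid and bundle_2_mid below 0.042 m and distance between pad_0_mid and bundle_1_mid below 0.042 m) or (distance between pad_1_mid and bundle_2_mid below 0.042 m and distance between pad_1_mid and bundle_1_mid below 0.042 m))); the robot touches nothing.
It fails at once if the weight 200 is pushed more than 40 mm from where it stood (distance of weight_200 from where it was at the start of the episode above 0.04 m).
It fails at once if the weight 500 is pushed more than 40 mm from where it stood (distance of weight_500 from where it was at the start of the episode above 0.04 m).
It fails at once if the rubber stamp 2 is pushed more than 40 mm from where it stood (distance of rubber_stamp_2 from where it was at the start of the episode above 0.04 m).
Of bundle_0, bundle_1, bundle_2 only 2 to 3 are there at a start; the rules pass over those that are not, and their reading is None.
At some moment in a run one of bundle_0, bundle_1, bundle_2 may be knocked a few centimetres aside while the robot is not near it.
Once in a run the grip may slacken for a moment while it holds something.
It also fails if it takes over 210 s, if anything falls off the work surface, if the arm or the gripper's body presses on something with over 40 N, if the wrist force passes 120 N, or if a joint passes its speed limit or range.

## Working session

There is one attempt and no reset: what is moved stays moved. The work goes in short steps, Python scripts to look and compute and a shell command to move; the robot and the scene stay as the last step left them, time stands still between calls to the robot, and variables do not carry over. Pictures are saved under pics/ and viewed, and the job is handed in when it is done.

I'll start by looking at the state and the cameras.

```bash
ls; mkdir -p pics; python3 - <<'E'
from bench import manip, vision, search_frame, tip_of
import cv2
o=manip.get_obs(); print({k:(v if not hasattr(v,'round') else v) for k,v in o.items()})
for n in ["scene","side","wrist"]:
    im=vision.get_image(n); cv2.imwrite(f"pics/{n}0.png",im["frame"][:,:,::-1]); print(n,im["K"],im["distortion"],im["origin"],im["rotation"])
E
```

```text
pics
{'t': 0.0, 'q': array([-1.32796191e+00,  2.87151635e-01,  1.57815817e+00,  6.17535296e-06,
        1.27859576e+00, -1.49982496e-01]), 'qd': array([-0.00057614, -0.00051919, -0.00015612, -0.00139029, -0.00022636,
       -0.00098797]), 'effort': array([ 8.09274607e-04, -4.05979800e+01, -2.92624426e+01, -7.35828166e-05,
        5.90336698e-03,  6.87151967e-06]), 'tool_pos': array([ 0.25825053, -0.6228691 ,  0.20006681]), 'orientation': array([-1.15534648e-03,  9.80773304e-01,  1.95147097e-01, -5.07176826e-05]), 'contact_force': array([-0.35745728, -0.543487  , -0.17049033]), 'torque': array([0.00615213, 0.01595934, 0.02716396]), 'grip_width': 0.08511143196222719}
scene [[360.39316314   0.         251.49316867]
 [  0.         360.39316314 189.47221885]
 [  0.           0.           1.        ]] [-0.02263405  0.          0.          0.          0.        ] [ 0.17391885 -0.64553696  0.97938152] [-0.34642001  0.90294387 -0.23999034  0.08420324]
side [[384.86717921   0.         262.34487764]
 [  0.         384.86717921 190.63244347]
 [  0.           0.           1.        ]] [-0.07600495  0.          0.          0.          0.        ] [0.51923172 0.89946031 0.83712705] [ 0.00615685 -0.01077215  0.90219237 -0.43115541]
wrist [[295.50727957   0.         256.7050035 ]
 [  0.         295.50727957 197.63660908]
 [  0.           0.           1.        ]] [0.011375 0.       0.       0.       0.      ] [ 0.33014807 -0.59434003  0.37252026] [ 0.12536036  0.82203269 -0.54892855 -0.08499698]
```

The scene picture shows the cradle at about (250,180), key block (258,247), three bundles in the sorter (295,300) and the pad stand (195,160). In the side picture the bundles are at (265–308,140), the key at (285,185), the cradle at (250,220) and the pads at (300,280). The wrist camera only shows floor.

```bash
cat > h.py <<'E'
from bench import manip, vision, search_frame, tip_of
import numpy as np, cv2
from scipy.spatial.transform import Rotation as R
from scipy.optimize import least_squares
def q2R(q): q=np.asarray(q,float); return R.from_quat([q[1],q[2],q[3],q[0]])
def cam(n,save=None):
    im=vision.get_image(n)
    im["Rm"]=q2R(im["rotation"]).as_matrix() if np.size(im["rotation"])==4 else np.array(im["rotation"])
    if save: cv2.imwrite(f"pics/{save}.png",im["frame"][:,:,::-1])
    return im
def proj(im,P):
    P=np.atleast_2d(P); c=(P-im["origin"])@im["Rm"]
    uv,_=cv2.projectPoints(c.reshape(-1,1,3),np.zeros(3),np.zeros(3),np.array(im["K"]),np.array(im["distortion"],float))
    return uv.reshape(-1,2)
def ray(im,uv):
    n=cv2.undistortPoints(np.array([[uv]],float),np.array(im["K"]),np.array(im["distortion"],float))[0,0]
    d=im["Rm"]@np.array([n[0],n[1],1]); return np.array(im["origin"]),d/np.linalg.norm(d)
def tri(obs):
    A=np.zeros((3,3));b=np.zeros(3);rs=[ray(i,u) for i,u in obs]
    for o,d in rs:
        M=np.eye(3)-np.outer(d,d);A+=M;b+=M@o
    p=np.linalg.solve(A,b)
    return p,max(np.linalg.norm(np.cross(d,p-o)) for o,d in rs)
def onz(im,uv,z):
    o,d=ray(im,uv); return o+d*(z-o[2])/d[2]
def overlay(im,pts,name,crop=None,scale=1,color=(0,0,255)):
    f=im["frame"][:,:,::-1].copy()
    x0,y0,x1,y1=crop or (0,0,512,384)
    f=cv2.resize(f[y0:y1,x0:x1],None,fx=scale,fy=scale,interpolation=cv2.INTER_CUBIC)
    for p in pts:
        u=proj(im,p)[0]; cv2.circle(f,(int((u[0]-x0+.5)*scale),int((u[1]-y0+.5)*scale)),3,color,1)
    cv2.imwrite(f"pics/{name}.png",f)
E
python3 - <<'E'
from h import *
o=manip.get_obs()
ims={n:cam(n) for n in["scene","side"]}
print(proj(ims["side"],o["tool_pos"]),proj(ims["scene"],o["tool_pos"]))
for l in ["bed","ledge","pin_near","pin_far","bed_slot","plate_mid","plate_slots","plate_top_edge","plate_rib_face","key_grip","key_collar","bundle_0_mid","bundle_1_mid","bundle_2_mid","pad_0_mid","pad_1_mid","seal_press","weight_200","weight_500","rubber_stamp_2"]:
    r={n:tip_of(n,l) for n in ims}
    for n in ims: print(l,n,[(np.round(x["position"][::-1],1).tolist(),round(x["confidence"],2)) for x in r[n][:4]])
    if all(r.values()):
        p,e=tri([(ims[n],r[n][0]["position"][::-1]) for n in ims]); print("   ",p.round(4),round(e,4))
E
```

```text
[[334.73995149  80.26998202]] [[293.53758921 460.11266317]]
bed scene []
bed side [([245.3, 219.3], 0.71), ([285.2, 146.8], 0.24)]
ledge scene [([258.9, 186.6], 0.91)]
ledge side [([249.3, 197.0], 0.83), ([262.7, 151.1], 0.26)]
    [0.5761 0.0342 0.1118] 0.0045
pin_near scene [([214.0, 163.5], 0.73)]
pin_near side [([280.2, 220.7], 0.86)]
    [0.4855 0.1707 0.1468] 0.0068
pin_far scene [([280.6, 167.7], 0.76)]
pin_far side [([210.6, 219.1], 0.88), ([305.0, 299.1], 0.32)]
    [0.6922 0.0959 0.0822] 0.0034
bed_slot scene [([221.5, 174.3], 0.88)]
bed_slot side [([283.0, 220.6], 0.61)]
    [0.4855 0.1382 0.1198] 0.0022
plate_mid scene [([246.9, 168.4], 0.56)]
plate_mid side [([245.2, 219.8], 0.67)]
    [0.5832 0.1291 0.1095] 0.0038
plate_slots scene [([249.8, 168.4], 0.63), ([258.4, 241.6], 0.45)]
plate_slots side [([243.3, 219.9], 0.64)]
    [0.5907 0.1261 0.1071] 0.0017
plate_top_edge scene [([246.5, 155.4], 0.73)]
plate_top_edge side [([242.7, 217.4], 0.68)]
    [0.5916 0.1539 0.1435] 0.0007
plate_rib_face scene [([252.7, 169.3], 0.74), ([268.2, 319.1], 0.74), ([254.3, 151.5], 0.57)]

[... 857 characters left out ...]
216.2], 0.33)]
    [0.4597 0.286  0.068 ] 0.0024
pad_1_mid scene [([183.6, 154.8], 0.58)]
pad_1_mid side [([305.2, 299.3], 0.8), ([296.6, 279.8], 0.64), ([285.6, 182.5], 0.27)]
    [0.4313 0.3519 0.0641] 0.0009
seal_press scene []
seal_press side []
weight_200 scene [([233.9, 157.6], 0.62), ([327.6, 259.9], 0.59)]
weight_200 side [([233.0, 291.2], 0.6), ([234.3, 169.5], 0.57)]
    [0.6108 0.2941 0.0117] 0.001
weight_500 scene [([233.9, 157.6], 0.62), ([327.6, 259.9], 0.59)]
weight_500 side [([233.0, 291.2], 0.6), ([234.3, 169.5], 0.57)]
    [0.6108 0.2941 0.0117] 0.001
rubber_stamp_2 scene [([254.3, 152.5], 0.55)]
rubber_stamp_2 side [([203.9, 291.3], 0.72)]
    [0.6935 0.2876 0.0024] 0.0043
```

```bash
cat >> h.py <<'E'
BEDPTS={"bed":(0,0,0),"ledge":(0,0,80),"pin_near":(-106,104,0),"pin_far":(106,30,0),"bed_slot":(-106,68,0)}
PLATEPTS={"plate_mid":(0,63,5),"plate_slots":(0,68,5),"plate_top_edge":(0,122,5)}
def bedT(p):
    x,y,yaw=p[:3]
    M=R.from_euler('z',yaw).as_matrix()@R.from_euler('x',np.pi/4).as_matrix()
    return M,np.array([x,y,0.062])
def fit(obs,p0,f):  # obs: list (im,uv,localpt_m,w) ; f(p)->M,t
    def res(p):
        M,t=f(p); return np.concatenate([w*(proj(im,M@np.array(l)+t)[0]-uv) for im,uv,l,w in obs])
    return least_squares(res,p0,loss='soft_l1',f_scale=1.5,x_scale=0.01)
E
python3 - <<'E'
from h import *
ims={n:cam(n) for n in["scene","side"]}
obs=[];lab=[]
for l,pt in {**BEDPTS,**PLATEPTS,"plate_rib_face":(0,63,0)}.items():
    for n in ims:
        for x in tip_of(n,l)[:1]:
            obs.append((ims[n],np.array(x["position"][::-1]),np.array(pt)/1e3,x["confidence"])); lab.append((l,n))
s=fit(obs,[0.585,0.085,0],bedT); M,t=bedT(s.x); print(s.x)
for (l,n),o in zip(lab,obs): print(l,n,(proj(o[0],M@o[2]+t)[0]-o[1]).round(1))
pts=[M@np.array(p)/1e3+t for p in [(-132,4,10),(132,4,10),(132,122,10),(-132,122,10),(-58,0,162),(58,0,162),(-130,0,0),(130,0,0),(-130,120,0),(130,120,0),(-106,104,20),(106,30,20)]]
pts=[M@(np.array(p)/1e3)+t for p in [(-132,4,10),(132,4,10),(132,122,10),(-132,122,10),(-58,0,162),(58,0,162),(-130,120,0),(130,120,0),(-106,104,20),(106,30,20)]]
overlay(ims["scene"],pts,"ovs1",(170,110,370,260),4)
overlay(ims["side"],pts,"ovd1",(160,110,360,260),4)
print(M,t)
for l in ["seal_press","weight_200","rubber_stamp_2"]:
    for n in ims: print(l,n,[(np.round(x["extent"]).tolist(),round(x["confidence"],2)) for x in search_frame(n,l)[:4]])
print(tri([(ims["scene"],(327.6,259.9)),(ims["side"],(234.3,169.5))]), onz(ims["scene"],(340,225),0),onz(ims["side"],(197,187),0))
for uv in [(316,222),(330,238),(365,222),(348,208)]: print(onz(ims["scene"],uv,0).round(3))
E
```

```text
[ 0.58413115  0.07716005 -0.0686117 ]
bed scene [-2.5 -0.5]
bed side [-0.7 -1.5]
ledge scene [ 4.5 -1.6]
ledge side [ 1.3 -4.6]
pin_near scene [ -75.5 -133.5]
pin_near side [ 2.7 -0.2]
pin_far scene [ 0.6 -0.4]
pin_far side [-29.9  -1.4]
bed_slot scene [1.2 0.4]
bed_slot side [40.2  2.4]
plate_mid scene [1.9 3.1]
plate_mid side [ 2.  -2.3]
plate_slots scene [0.4 0.8]
plate_slots side [ 0.5 -3.6]
plate_top_edge scene [-1.9 -2.6]
plate_top_edge side [-3.5  2.3]
plate_rib_face scene [-1.9 -2.8]
plate_rib_face side [-2.7  1.9]
[[ 0.99764714  0.04847775 -0.04847775]
 [-0.06855789  0.70544306 -0.70544306]
 [ 0.          0.70710678  0.70710678]] [0.58413115 0.07716005 0.062     ]
seal_press scene [([163.0, 137.0, 41.0, 37.0], 0.49)]
seal_press side []
weight_200 scene [([230.0, 148.0, 9.0, 13.0], 0.38)]
weight_200 side [([270.0, 280.0, 67.0, 35.0], 0.64), ([225.0, 280.0, 13.0, 16.0], 0.59)]
rubber_stamp_2 scene [([250.0, 139.0, 7.0, 12.0], 0.65)]
rubber_stamp_2 side [([193.0, 268.0, 15.0, 32.0], 0.78), ([192.0, 163.0, 100.0, 69.0], 0.7)]
(array([ 0.65140399, -0.25215534,  0.00477417]), np.float64(0.0016589178280993196)) [ 0.76926204 -0.16422347  0.        ] [ 0.77644307 -0.15232694  0.        ]
[ 0.707 -0.114  0.   ]
[ 0.708 -0.189  0.   ]
[ 0.85  -0.197 -0.   ]
[ 0.839 -0.121  0.   ]
```

```bash
python3 - <<'E'
from h import *
ims={n:cam(n) for n in["scene","side"]}
S=lambda u,v:np.array([u/4+170-.5,v/4+110-.5]); D=lambda u,v:np.array([u/4+160-.5,v/4+110-.5])
o=[("scene",S(156,217),(-132,122,10)),("scene",S(450,136),(132,122,10)),("scene",S(199,352),(-132,4,10)),("scene",S(482,266),(132,4,10)),
("scene",S(194,229),(-106,104,20)),("scene",S(448,238),(106,30,20)),
("side",D(534,436),(-132,122,10)),("side",D(137,408),(132,122,10)),("side",D(297,222),(58,0,162)),("side",D(449,229),(-58,0,162))]
obs=[(ims[n],u,np.array(l)/1e3,1) for n,u,l in o]
s=fit(obs,[0.585,0.085,0],bedT); M,t=bedT(s.x); print(s.x)
f2=lambda p:(bedT(p)[0],np.array([p[0],p[1],p[3]]))
s2=fit(obs,[0.585,0.085,0,.062],f2); print(s2.x)
for a,b in zip(o,obs): print(a[0],a[2],(proj(b[0],M@b[2]+t)[0]-b[1]).round(1))
np.save("bed.npy",s.x)
E
```

```text
[ 0.58256269  0.07783643 -0.1003579 ]
[ 0.58268761  0.07778148 -0.10120264  0.06078876]
scene (-132, 122, 10) [0.1 0.2]
scene (132, 122, 10) [-1.5 -1.7]
scene (-132, 4, 10) [0.2 0.5]
scene (132, 4, 10) [ 0.2 -1.7]
scene (-106, 104, 20) [ 0.2 -0.1]
scene (106, 30, 20) [1.  0.2]
side (-132, 122, 10) [0.  0.4]
side (132, 122, 10) [-0.1 -1. ]
side (58, 0, 162) [ 0.1 -0.7]
side (-58, 0, 162) [0.8 0.3]
```

```bash
cat >> h.py <<'E'
bp=np.load("bed.npy"); MB,TB=bedT(bp)
def B(x,y,z): return MB@(np.array([x,y,z])/1e3)+TB
def Rax(x,z):  # tool rotation from x and z axes
    z=z/np.linalg.norm(z); x=x-z*(x@z); x/=np.linalg.norm(x); return np.column_stack([x,np.cross(z,x),z])
def plan(pos,Rt,cur=None):
    o=manip.get_obs() if cur is None else cur
    R0=q2R(o["orientation"]).as_matrix(); d=R0.T@(np.asarray(pos)-o["tool_pos"])
    rv=R.from_matrix(R0.T@Rt).as_rotvec()
    print("rv",rv.round(3),"cm",(d*100).round(2),"| ang rows %.1f shift rows %.1f"%(np.degrees(np.linalg.norm(rv))/10.7,np.linalg.norm(d)/.0625))
def down(a): return Rax(np.array([np.cos(a),np.sin(a),0]),np.array([0,0,-1.]))
def log():
    o=manip.get_obs(); open("log.txt","a").write(" ".join(map(str,[*o["q"],*o["tool_pos"],*o["orientation"]]))+"\n"); return o
E
python3 - <<'E'
from h import *
log()
plan([.45,-.3,.38],down(.393))
plan([.50,-.1,.40],down(.393))
E
```

```text
rv [-0.  0. -0.] cm [ 30.09 -22.56 -17.86] | ang rows 0.0 shift rows 6.7
rv [-0.  0. -0.] cm [ 42.36 -39.12 -19.86] | ang rows 0.0 shift rows 9.8
```

```bash
python3 -m inch '0 0 0 2 -2 -10 8.5; 0 0 0 15 -11 -18 8.5; 0 0 0 22 -17 -18 8.5; 0 0 0 30 -22.5 -18 8.5; 0 0 0 34 -30 -19 8.5; 0 0 0 42 -39 -20 8.5; 0 0 0 42 -39 -20 8.5; 0 0 0 42 -39 -20 8.5'; python3 -c "
from h import *
print(log())"; cat log.txt | wc -l
```

```text
t: 4.65
tool_pos: [0.4451, -0.2321, 0.3791]
orientation: [0.0, 0.981, 0.195, 0.0]
contact_force: [0.6, -0.5, -0.1]
grip_width: 0.0853
{'t': 4.65, 'q': array([-6.83167607e-01, -1.84180470e-01,  1.74962314e+00,  1.77257396e-04,
        1.57512495e+00,  4.95212971e-01]), 'qd': array([ 9.31187744e-01, -1.90552672e-01,  2.58972195e-02,  8.65763844e-04,
        1.62542768e-01,  9.19391834e-01]), 'effort': array([ -4.13796544, -23.87586594, -30.695858  ,  -0.06694794,
         0.03629135,  -0.49908092]), 'tool_pos': array([ 0.44511998, -0.23212883,  0.37907279]), 'orientation': array([3.38299568e-04, 9.80812692e-01, 1.94951770e-01, 3.95069825e-04]), 'contact_force': array([ 0.58893701, -0.52572591, -0.08146737]), 'torque': array([-0.0578523 , -0.05256483, -0.0090184 ]), 'grip_width': 0.08528040750875107}
2
```

```bash
python3 - <<'E'
from h import *
log()
Rg=Rax(MB[:,0],-MB[:,1])
plan(B(0,230,60),Rg)
E
```

```text
rv [-0.768 -0.194  0.467] cm [ 30.23 -33.98  11.19] | ang rows 4.9 shift rows 7.5
```

```bash
python3 -m inch '0 0 0 4 -4 0 8.5; -.15 -.04 .1 10 -10 0 8.5; -.3 -.08 .19 16 -16 2 8.5; -.46 -.12 .28 20 -22 4 8.5; -.62 -.16 .38 26 -28 7 8.5; -.77 -.19 .47 29.5 -33 10 8.5; -.77 -.19 .47 29.5 -33 10 8.5; -.77 -.19 .47 29.5 -33 10 8.5; -.77 -.19 .47 29.5 -33 10 8.5; -.77 -.19 .47 29.5 -33 10 8.5'; python3 - <<'E'
from h import *
print(log()["q"])
D=np.loadtxt("log.txt")
def fk(q,L):
    d1,a1,a2,a3,d4,d6=L
    Ry=lambda a:R.from_euler('y',a); Rz=lambda a:R.from_euler('z',a)
    r1=Rz(q[0]); r2=r1*Ry(q[1]); r3=r2*Ry(q[2]); r5=r3*Rz(q[3])*Ry(q[4])*Rz(q[5]+np.pi/2)
    p=r1.apply([a1,0,d1])+r2.apply([0,0,a2])+r3.apply([a3,0,d4])+r5.apply([0,0,d6])
    return p,r5
def res(L): return np.concatenate([fk(d,L)[0]-d[6:9] for d in D])
s=least_squares(res,[.3,0,.45,0,.4,.25]); print(s.x,s.cost,np.abs(s.fun).max())
for d in D: print((fk(d,s.x)[1].inv()*q2R(d[9:])).magnitude())
E
```

```text
t: 5.9
tool_pos: [0.5911, 0.1836, 0.2787]
orientation: [0.383, 0.923, -0.048, -0.017]
contact_force: [-0.6, -0.3, 0.8]
grip_width: 0.0849
[ 0.41639625  0.38476159  1.46035816 -0.67220564  1.71411002  2.13700107]
[-0.22556623  0.02900607 -0.07708802 -0.80081399  0.45287321  0.12236701] 0.01548774152680735 0.09692028759859739
4.3963689586494373e-16
2.448692217380718e-16
2.448692217380718e-16
3.347943980895586e-16
```

```bash
cat >> h.py <<'E'
def fk(q,L):
    d1,a1,b,a2,a3,d4,d6=L
    Ry=lambda a:R.from_euler('y',a); Rz=lambda a:R.from_euler('z',a)
    r1=Rz(q[0]); r2=r1*Ry(q[1]); r3=r2*Ry(q[2]); r5=r3*Rz(q[3])*Ry(q[4])*Rz(q[5]+np.pi/2)
    p=r1.apply([a1,b,d1])+r2.apply([0,0,a2])+r3.apply([a3,0,d4])+r5.apply([0,0,d6])
    return p,r5
def fitL():
    D=np.loadtxt("log.txt")
    f=lambda L: np.concatenate([*[fk(d,L)[0]-d[6:9] for d in D],1e-4*(L-np.array([.2,0,.1,.45,0,.4,.25]))])
    s=least_squares(f,[.2,0,.1,.45,0,.4,.25]); return s.x,np.abs(s.fun[:-7]).max()
QL=np.array([[-2.77,2.77],[-.9,2.22],[.21,2.48],[-1.53,4.67],[.24,2.81],[-2.84,2.84]])
def ik(pos,Rt,q0=None,L=None):
    L=fitL()[0] if L is None else L
    q0=manip.get_obs()["q"] if q0 is None else q0
    def f(q):
        p,r=fk(q,L); return np.concatenate([(p-pos)*5,(r.inv()*R.from_matrix(Rt)).as_rotvec()])
    s=least_squares(f,q0); return s.x,np.abs(s.fun).max(),(s.x>QL[:,0]+.05).all() and (s.x<QL[:,1]-.05).all()
E
python3 - <<'E'
from h import *
print(fitL())
L=fitL()[0]
Rg=Rax(MB[:,0],-MB[:,1]); Rf=Rax(-MB[:,0],-MB[:,1])
q=manip.get_obs()["q"]
for nm,p,r,q0 in [("pre",B(0,180,5),Rg,q),("gr",B(0,90,5),Rg,q),("lift",B(0,90,60),Rg,q),("out",B(0,250,100),Rg,q)]:
    s=ik(p,r,q0,L); print(nm,s[0].round(2),s[1].round(4),s[2])
q0=s[0].copy(); q0[5]-=np.pi
for nm,p in [("out",B(0,250,100)),("gr",B(0,90,5))]:
    s=ik(p,Rf,q0,L); print(nm,s[0].round(2),s[1].round(4),s[2])
plan(B(0,180,5),Rg); plan(B(0,90,5),Rg)
E
```

```text
(array([2.40299883e-01, 1.80864558e-08, 1.00899998e-01, 4.42999870e-01,
       2.05997705e-02, 5.72499958e-01, 2.79199988e-01]), np.float64(7.574704752322248e-09))
pre [ 0.44  0.48  1.49 -0.65  1.63  2.23] 0.0 True
gr [ 0.36  0.48  1.62 -0.69  1.48  2.25] 0.0 True
lift [ 0.3   0.39  1.67 -0.71  1.49  2.19] 0.0 True
out [ 0.41  0.37  1.42 -0.68  1.76  2.1 ] 0.0 True
out [ 0.41  0.37  1.42 -0.68  1.76 -1.04] 0.0 True
gr [ 0.36  0.48  1.62 -0.69  1.48 -0.89] 0.0 True
rv [ 0.    -0.003 -0.004] cm [ 0.17 -7.32  4.82] | ang rows 0.0 shift rows 1.4
rv [ 0.    -0.003 -0.004] cm [ 0.15 -7.33 13.82] | ang rows 0.0 shift rows 2.5
```

```bash
python3 -m inch '0 0 0 .1 -4 1 8.5; 0 0 0 .17 -7.3 4.8 8.5; 0 0 0 .17 -7.3 4.8 8.5; 0 0 0 .17 -7.3 4.8 8.5'; python3 - <<'E'
from h import *
log(); Rg=Rax(MB[:,0],-MB[:,1])
plan(B(0,180,5),Rg); plan(B(0,90,5),Rg)
im=cam("wrist")
pts=[B(*p) for p in [(0,122,0),(0,122,10),(-11,122,5),(132,122,10),(-132,122,10),(-106,104,20),(106,30,20),(-58,0,162),(58,0,162),(-132,122,0),(132,122,0)]]
overlay(im,pts,"w1",None,1.5)
for n in["scene","side"]: overlay(cam(n),pts,n+"2",None,1.5)
E
```

```text
t: 6.4
tool_pos: [0.5958, 0.2002, 0.1961]
orientation: [0.382, 0.923, -0.049, -0.016]
contact_force: [0.5, -0.0, -0.0]
grip_width: 0.0849
rv [-0.001 -0.004 -0.007] cm [-0.09 -0.28  0.19] | ang rows 0.0 shift rows 0.1
rv [-0.001 -0.004 -0.007] cm [-0.13 -0.27  9.19] | ang rows 0.0 shift rows 1.5
```

Overlay of the fitted bed matches the wrist picture within about 2 px (pin tips at (404,450) and (403,116) in the 1.5x picture). Going in for the plate's upper edge.

```bash
python3 -m inch '0 0 0 -.1 -.2 4 8.5; 0 0 0 -.1 -.2 7 8.5; 0 0 0 -.1 -.2 9.2 8.5; 0 0 0 -.1 -.2 9.2 8.5'; python3 - <<'E'
from h import *
log(); Rg=Rax(MB[:,0],-MB[:,1]); print(((manip.get_obs()["tool_pos"]-TB)@MB*1e3).round(1))
plan(B(0,90,5),Rg)
cam("wrist","w2")
E
```

```text
t: 7.05
tool_pos: [0.5873, 0.1369, 0.1261]
orientation: [0.382, 0.923, -0.048, -0.018]
contact_force: [-0.3, 0.1, 0.6]
grip_width: 0.0851
[-1.2 87.2  3.4]
rv [ 0.    -0.    -0.004] cm [ 0.12  0.16 -0.28] | ang rows 0.0 shift rows 0.1
```

Fingers at columns 160 and 355 straddle the plate edge (262); I shift 2 mm and close.

```bash
python3 -m inch '0 0 0 .1 .2 -.2 8.5; 0 0 0 .1 .2 -.2 4; 0 0 0 .1 .2 -.2 1.5; 0 0 0 .1 .2 -.2 0;0 0 0 .1 .2 -.2 0;0 0 0 .1 .2 -.2 0;0 0 0 .1 .2 -.2 0;0 0 0 .1 .2 -.2 0'; python3 - <<'E'
from h import *
o=manip.get_obs();print(((o["tool_pos"]-TB)@MB*1e3).round(1),o["grip_width"],o["contact_force"])
E
```

```text
t: 8.1
tool_pos: [0.5889, 0.1379, 0.1296]
orientation: [0.382, 0.923, -0.048, -0.017]
contact_force: [0.1, 1.5, 2.4]
grip_width: 0.0002
[ 0.3 90.5  5.1] 0.0001817758368883984 [0.13353366 1.48970132 2.41174466]
```

```bash
python3 - <<'E'
from h import *
cam("wrist","w3"); overlay(cam("side"),[],"sd3",(160,110,360,260),4)
E
python3 - <<'E'
from h import *
o=manip.get_obs(); im=cam("wrist"); R0=q2R(o["orientation"]).as_matrix()
for d in [0,.019,.04]: print(d,proj(im,o["tool_pos"]-R0[:,2]*d))
print(R0.T@(im["origin"]-o["tool_pos"]), R0.T@im["Rm"])
pts=[B(*p) for p in [(0,122,0),(0,122,10),(-11,122,5),(11,122,5),(-11,122,10),(132,122,10),(-132,122,10)]]
overlay(im,pts+[o["tool_pos"],o["tool_pos"]-R0[:,2]*.02],"w4",(150,100,350,250),4)
E
```

```text
0 [[256.60607324 233.11487353]]
0.019 [[256.58739849 246.85576645]]
0.04 [[256.56146422 265.93517598]]
[ 7.77023734e-02  1.25199436e-04 -1.72164913e-01] [[-2.63791698e-04 -9.54000558e-01 -2.99804714e-01]
 [ 9.99999936e-01 -1.78646036e-04 -3.11413592e-04]
 [ 2.43529816e-04 -2.99804777e-01  9.54000543e-01]]
```

```bash
python3 - <<'E'
from h import *
o=manip.get_obs(); im=cam("wrist"); R0=q2R(o["orientation"]).as_matrix()
for d in [0,.01,.019,.03,.04,.05]: print(d,proj(im,o["tool_pos"]+R0@[.011,.0,-d])[0],proj(im,o["tool_pos"]+R0@[.0,0.01,-d])[0])
for p in [(0,122,0),(0,122,10),(11,122,5),(-11,122,5),(20,122,0),(20,122,10),(132,122,0),(132,122,10)]:print(p,proj(im,B(*p))[0])
E
```

```text
0 [256.60895143 216.93124224] [272.37758458 233.13276736]
0.01 [256.59879647 223.05855325] [273.21406033 240.018034  ]
0.019 [256.58865778 229.17567457] [274.04778311 246.87947764]
0.03 [256.57474302 237.57045202] [275.18973791 256.27575551]
0.04 [256.56035313 246.25112982] [276.36793443 265.96796565]
0.05 [256.54394481 256.14849747] [277.70801404 276.98907768]
(0, 122, 0) [247.07683617 258.07961847]
(0, 122, 10) [265.84771615 258.01169744]
(11, 122, 5) [256.36527593 239.18025596]
(-11, 122, 5) [256.55434055 276.15871876]
(20, 122, 0) [246.53437635 223.1875233 ]
(20, 122, 10) [266.03325601 223.11289473]
(132, 122, 0) [242.36125995 -38.4362444 ]
(132, 122, 10) [267.51919192 -38.57160249]
```

The picture shows the shut fingertips (row 239) ending right at the plate's edge, although the reported TCP should be 32 mm past it. I open again, look at the finger ends without the plate between and check.

```bash
python3 -m inch '0 0 0 0 0 -3 0; 0 0 0 0 0 -3 0;0 0 0 0 0 -3 0'; python3 - <<'E'
from h import *
o=manip.get_obs(); print(o["contact_force"],o["grip_width"]);im=cam("wrist"); R0=q2R(o["orientation"]).as_matrix()
print(((o["tool_pos"]-TB)@MB*1e3).round(1))
overlay(im,[o["tool_pos"]+R0@[.011,0,0],o["tool_pos"]+R0@[.011,0,-.03]],"w5",(150,100,350,250),4)
for n in ["scene","side"]:
  i2=cam(n); overlay(i2,[o["tool_pos"]],n+"5",(160,110,360,260),4); print(proj(i2,o["tool_pos"]))
E
```

```text
t: 8.68
tool_pos: [0.5902, 0.1585, 0.1493]
orientation: [0.382, 0.923, -0.047, -0.018]
contact_force: [-0.2, -0.3, -1.5]
grip_width: 0.0004
[-0.19479311 -0.3134169  -1.50025968] 0.000359935103359039
[ -0.5 119.    4.5]
[[245.25562067 153.58721606]]
[[242.79540949 216.85070477]]
```

```bash
python3 - <<'E'
from h import *
o=manip.get_obs(); im=cam("scene"); R0=q2R(o["orientation"]).as_matrix()
for d in [0,.02,.025,.03,.035,.04]:
    u=proj(im,o["tool_pos"]+R0@[0,0,-d])[0]; print(d,u,(u-[160,110])*4+2)
E
```

```text
0 [245.27220216 153.68711202] [343.08880862 176.74844806]
0.02 [243.5212465  148.01901922] [336.08498601 154.07607689]
0.025 [243.08273826 146.59953575] [334.33095305 148.39814301]
0.03 [242.64392368 145.17907271] [332.57569471 142.71629085]
0.035 [242.20480344 143.75763239] [330.81921377 137.03052956]
0.04 [241.76537827 142.3352171 ] [329.06151307 131.34086839]
```

Confirmed in two cameras and by the light touch force: the real tips end about 32 mm short of the reported TCP. I'll account for that everywhere. Opening and advancing further.

```bash
cat >> h.py <<'E'
TO=0.032  # true tip lies TO behind reported TCP
def plant(tip,Rt,cur=None): plan(np.asarray(tip)+Rt[:,2]*TO,Rt,cur)
def tipbed(): o=manip.get_obs(); return ((o["tool_pos"]-q2R(o["orientation"]).as_matrix()[:,2]*TO-TB)@MB*1e3).round(1)
E
python3 -m inch '0 0 0 0 0 0 8.5; 0 0 0 0 0 0 8.5;0 0 0 0 0 0 8.5;0 0 0 0 0 0 8.5; 0 0 0 .1 .1 3 8.5; 0 0 0 .1 .1 6.2 8.5; 0 0 0 .1 .1 6.2 8.5'; python3 - <<'E'
from h import *
o=manip.get_obs(); print(o["contact_force"],o["grip_width"],tipbed())
cam("wrist","w6")
E
```

```text
t: 9.75
tool_pos: [0.5856, 0.113, 0.1053]
orientation: [0.383, 0.922, -0.048, -0.02]
contact_force: [-0.8, 0.4, -1.1]
grip_width: 0.0848
[-0.82832417  0.37690045 -1.06737988] 0.08483203966717168 [-0.4 87.6  5.5]
```

```bash
python3 -m inch '0 0 0 0 0 0 5; 0 0 0 0 0 0 2;0 0 0 0 0 0 0;0 0 0 0 0 0 0;0 0 0 0 0 0 0;0 0 0 0 0 0 0;0 0 0 0 0 0 0'; python3 - <<'E'
from h import *
print(tipbed()); cam("wrist","w7")
E
```

```text
t: 10.68
tool_pos: [0.5876, 0.1145, 0.1079]
orientation: [0.382, 0.923, -0.048, -0.017]
contact_force: [-0.6, 0.5, 2.7]
grip_width: 0.0096
[ 1.2 90.6  6.3]
```

Plate gripped (9.6 mm). Lifting square off the pins, then up.

```bash
python3 -m inch '0 0 0 0 1 -.1 0; 0 0 0 0 2 -.2 0; 0 0 0 0 3 -.3 0; 0 0 0 0 4 -1 0; 0 0 0 0 6 -4 0; 0 0 0 0 8.5 -8 0; 0 0 0 0 11 -12.5 0; 0 0 0 0 11 -12.5 0; 0 0 0 0 11 -12.5 0'; python3 - <<'E'
from h import *
o=log(); print(tipbed(),o["q"].round(2),o["grip_width"]); cam("wrist","w8")
E
```

```text
t: 11.85
tool_pos: [0.5872, 0.1249, 0.2726]
orientation: [0.382, 0.923, -0.047, -0.018]
contact_force: [0.4, -0.2, -2.6]
grip_width: 0.0092
[-2.000e-01  2.143e+02  1.155e+02] [ 0.34  0.32  1.56 -0.7   1.65  2.1 ] 0.009203850012040507
```

```bash
python3 - <<'E'
from h import *
a,b=cam("scene"),cam("side")
print(tri([(a,(305.5,163)),(b,(240.5,100))]))
E
```

```text
(array([ 0.60942876, -0.13483906,  0.34063534]), np.float64(9.842774208218852e-05))
```

The lever ball is at about (0.61, −0.135, 0.34), some 13 cm from the plate's sweep. Turning over.

```bash
python3 -m inch '0 0 -.12 0 0 0 0; 0 0 -.3 0 0 0 0; 0 0 -.48 0 0 0 0; 0 0 -.66 0 0 0 0; 0 0 -.84 0 0 0 0; 0 0 -1.02 0 0 0 0; 0 0 -1.2 0 0 0 0; 0 0 -1.38 0 0 0 0; 0 0 -1.57 0 0 0 0; 0 0 -1.57 0 0 0 0'; python3 -m inch '0 0 -.18 0 0 0 0; 0 0 -.36 0 0 0 0; 0 0 -.54 0 0 0 0; 0 0 -.72 0 0 0 0; 0 0 -.9 0 0 0 0; 0 0 -1.08 0 0 0 0; 0 0 -1.26 0 0 0 0; 0 0 -1.44 0 0 0 0; 0 0 -1.57 0 0 0 0; 0 0 -1.57 0 0 0 0'; python3 - <<'E'
from h import *
o=log(); print(tipbed(),o["q"].round(2),o["grip_width"]); cam("wrist","w9"); overlay(cam("scene"),[],"sc9",None,1.5)
Rf=Rax(-MB[:,0],-MB[:,1]); plant(B(0,95,40),Rf)
E
```

```text
t: 13.25
tool_pos: [0.5872, 0.1246, 0.2717]
orientation: [0.258, 0.687, 0.618, -0.284]
contact_force: [0.3, 0.2, -2.6]
grip_width: 0.009
t: 14.5
tool_pos: [0.5875, 0.1248, 0.2726]
orientation: [-0.017, 0.05, 0.922, -0.383]
contact_force: [-0.4, -0.5, -1.6]
grip_width: 0.009
[1.000e-01 2.143e+02 1.155e+02] [ 0.34  0.32  1.55 -0.7   1.65 -1.04] 0.008963261442040543
rv [-0.     0.001 -0.008] cm [ 0.11  7.57 11.95] | ang rows 0.0 shift rows 2.3
```

The plate is over, ribs up (white strips at (345–420,205) in the 1.5x scene picture), bed free below. Checking the bed fit now that the pins are bare.

```bash
python3 - <<'E'
from h import *
pts=[B(*p) for p in [(-106,104,0),(-106,104,20),(106,30,0),(106,30,20),(-106,68,0),(-106,85,0),(-106,51,0),(-58,0,162),(58,0,162),(-130,120,0),(-82,120,0),(130,120,0),(82,120,0)]]
overlay(cam("scene"),pts,"a1",(180,120,330,230),5)
overlay(cam("wrist"),pts,"a2",(200,0,512,260),2.5)
E
python3 -m inch '0 0 -.004 .1 1 4 0; 0 0 -.008 .2 4 8 0; 0 0 -.008 .23 6 10 0; 0 0 -.008 .23 7.5 11.6 0; 0 0 -.008 .23 7.5 11.9 0; 0 0 -.008 .23 7.5 11.9 0; 0 0 -.008 .23 7.5 11.9 0; 0 0 -.008 .23 7.5 11.9 0'; python3 - <<'E'
from h import *
o=log(); print(tipbed(),o["q"].round(2),o["grip_width"],o["contact_force"].round(1)); 
overlay(cam("scene"),[],"b1",(180,120,330,230),5)
overlay(cam("wrist"),[],"b2",None,1.5)
overlay(cam("side"),[],"b3",(160,110,360,260),4)
Rf=Rax(-MB[:,0],-MB[:,1]); plant(B(-1.2,91.5,30),Rf);plant(B(-1.2,91.5,4),Rf)
E
```

```text
t: 15.7
tool_pos: [0.5837, 0.0946, 0.1376]
orientation: [-0.018, 0.045, 0.923, -0.382]
contact_force: [-0.3, -0.5, -2.6]
grip_width: 0.0092
[-0.7 97.3 41.6] [ 0.3   0.42  1.69 -0.72  1.44 -0.93] 0.009249398771228289 [-0.3 -0.5 -2.6]
rv [0.    0.003 0.002] cm [0.02 1.12 0.51] | ang rows 0.0 shift rows 0.2
rv [0.    0.003 0.002] cm [0.01 3.72 0.51] | ang rows 0.0 shift rows 0.6
```

```bash
python3 - <<'E'
from h import *
im=cam("scene"); S=lambda u,v:np.array([u/5+180-.5,v/5+120-.5])
c=[((198,223),(-106,41,5)),((495,131),(106,41,5)),((235,332),(-106,-33,5)),((526,236),(106,-33,5)),((152,205),(-132,59,5)),((522,99),(132,59,5)),((211,384),(-132,-59,5)),((574,262),(132,-59,5))]
obs=[(im,S(*u),np.array(l)/1e3,1) for u,l in c]
def f(p):
    return MB@R.from_euler('z',p[2]).as_matrix(), B(p[0]*1e3,p[1]*1e3,41.6+1.3)
s=fit(obs,[0,.065,0],f); print(s.x,tipbed())
M,t=f(s.x)
for u,l in zip(obs,c): print(l[1],(proj(im,M@u[2]+t)[0]-u[1]).round(2))
# same for the bare reference: fit said initial plate
E
```

```text
[ 0.0006764   0.0700384  -0.00135224] [-1.2 96.4 41.2]
(-106, 41, 5) [ 0.28 -0.08]
(106, 41, 5) [0.21 0.06]
(-106, -33, 5) [-0.2   0.12]
(106, -33, 5) [0.29 0.17]
(-132, 59, 5) [0.1  0.46]
(132, 59, 5) [ 0.19 -0.8 ]
(-132, -59, 5) [-0.54 -0.09]
(132, -59, 5) [-0.32  0.07]
```

```bash
python3 -m inch '0 0 0 .05 .6 .56 0; 0 0 0 .05 1.2 .56 0; 0 0 0 .05 1.2 .56 0; 0 0 0 .05 1.6 .56 0;0 0 0 .05 2 .56 0; 0 0 0 .05 2.2 .56 0; 0 0 0 .05 2.2 .56 0'; python3 - <<'E'
from h import *
o=log(); print(tipbed(),o["grip_width"],(o["contact_force"]@MB).round(1),o["torque"].round(2)); 
overlay(cam("scene"),[],"b4",(180,120,330,230),5)
overlay(cam("wrist"),[],"b5",None,1.5)
E
```

```text
t: 16.77
tool_pos: [0.5836, 0.106, 0.1166]
orientation: [-0.019, 0.045, 0.923, -0.382]
contact_force: [-0.2, -0.5, -2.8]
grip_width: 0.0095
[-1.9 90.5 18.7] 0.00947427590394083 [-0.2 -2.4 -1.6] [ 0.67 -0.08 -0.01]
```

Pins are entering without force. Lowering on.

```bash
python3 -m inch '0 0 0 0 .4 0 0; 0 0 0 0 .8 0 0; 0 0 0 0 .8 0 0'; python3 -c "
from h import *
o=manip.get_obs(); print(tipbed(),o['grip_width'],(o['contact_force']@MB).round(1),o['torque'].round(2))"
```

```text
t: 17.25
tool_pos: [0.5844, 0.111, 0.1122]
orientation: [-0.018, 0.045, 0.922, -0.384]
contact_force: [-0.7, -1.7, 1.2]
grip_width: 0.0093
[-1.6 90.9 12. ] 0.009264516621427814 [-0.5 -0.4  2.1] [-0.31 -0.19 -0.42]
```

```bash
python3 -m inch '0 0 0 0 0 -.12 0; 0 0 0 0 .3 -.12 0; 0 0 0 0 .5 -.12 0; 0 0 0 0 .5 -.12 0'; python3 -c "
from h import *
o=manip.get_obs(); print(tipbed(),o['grip_width'],(o['contact_force']@MB).round(1),o['torque'].round(2))"
```

```text
t: 17.75
tool_pos: [0.5843, 0.1156, 0.1084]
orientation: [-0.019, 0.045, 0.923, -0.383]
contact_force: [-0.9, -1.7, -1.0]
grip_width: 0.0091
[-2.1 91.5  6.1] 0.00913258132663075 [-0.7 -2.   0.6] [ 0.23  0.06 -0.1 ]
```

Resistance gone. The last 3 mm.

```bash
python3 -m inch '0 0 0 0 .2 0 0; 0 0 0 0 .35 0 0; 0 0 0 0 .35 0 0'; python3 -c "
from h import *
o=log(); print(tipbed(),o['grip_width'],(o['contact_force']@MB).round(1),o['torque'].round(2))
pts=[B(*p) for p in [(-132,122,10),(132,122,10),(-132,4,10),(132,4,10),(-106,104,20),(106,30,20)]]
overlay(cam('scene'),pts,'c1',(180,120,330,230),5)
cam('wrist','c2'); overlay(cam('side'),pts,'c3',(160,110,360,260),4)"
```

```text
t: 18.12
tool_pos: [0.5842, 0.1154, 0.1087]
orientation: [-0.02, 0.046, 0.921, -0.386]
contact_force: [-4.7, -9.6, 5.8]
grip_width: 0.0094
[-2.2 91.5  6.2] 0.009375693385800174 [-3.7 -3.  11.2] [-1.14  0.57 -0.17]
```

Resting with about 11 N at the same height at which it was gripped while seated. Relax the push, let go and back out.

```bash
python3 -m inch '0 0 0 0 -.25 0 0; 0 0 0 0 -.25 0 3; 0 0 0 0 -.25 0 8.5; 0 0 0 0 -.25 0 8.5; 0 0 0 0 -.25 0 8.5; 0 0 0 0 -.25 -4 8.5;0 0 0 0 -.25 -8 8.5;0 0 0 0 -.25 -11 8.5; 0 0 0 0 -.25 -11 8.5'; python3 -c "
from h import *
o=log(); print(tipbed(),o['grip_width'],(o['contact_force']@MB).round(1),o['torque'].round(2))
pts=[B(*p) for p in [(-132,122,10),(132,122,10),(-132,4,10),(132,4,10),(-106,104,20),(106,30,20)]]
overlay(cam('scene'),pts,'c4',(180,120,330,230),5)
overlay(cam('wrist'),pts,'c5',None,1.5); overlay(cam('side'),pts,'c6',(160,110,360,260),4)"
```

```text
t: 19.4
tool_pos: [0.5935, 0.1957, 0.1877]
orientation: [-0.016, 0.045, 0.923, -0.381]
contact_force: [0.5, -0.3, -0.1]
grip_width: 0.0851
[ -1.2 204.5   5.3] 0.08507427068788799 [ 0.5 -0.2  0.1] [ 0.36 -0.03 -0.02]
```

Plate is seated flush, ribs up, both pin tips out (scene (193,236), (512,248) in the 5x crop). Next the key: IK check and a look from above.

```bash
python3 - <<'E'
from h import *
L=fitL()[0]; bx,by,bz=MB.T
cands={"y=+by":-bx,"y=-by":bx,"x=by":by,"x=-by":-by}
tip=B(-106,68,22+40)   # near inserted, some height
import itertools
for nm,x in cands.items():
    Rt=Rax(x,-bz); sols=[]
    for q1,q4,q5,q6 in itertools.product([0,.4],[0.7,0,-.7,2.5],[.8,1.5,2.2],[-2,-1,0,1,2]):
        s=ik(tip-0*bz+Rt[:,2]*TO,Rt,np.array([q1,.4,1.6,q4,q5,q6]),L)
        if s[1]<1e-4 and s[2]:
            k=s[0].round(2)
            if not any(np.allclose(k,j,atol=.03) for j in sols): sols.append(k)
    print(nm,sols)
for a in [0,np.pi/2,-np.pi/2,np.pi]:
    Rt=down(a); s=ik(np.array([.476,-.125,.25]),Rt,np.array([-.3,.2,1.6,0,1.4,0]),L); print(a,s[0].round(2),s[1],s[2])
plant([.50,-.10,.33],down(np.pi-.1))
E
```

```text
y=+by [array([-0.39,  0.01,  2.19,  0.78,  1.32, -2.22])]
y=-by [array([-0.39,  0.01,  2.19,  0.78,  1.32,  0.93])]
x=by [array([-0.39,  0.01,  2.19,  0.78,  1.32, -0.65])]
x=-by [array([-0.39,  0.01,  2.19,  0.78,  1.32,  2.5 ])]
0 [-0.46 -0.16  1.96  0.    1.34  1.11] 4.305167333740201e-12 True
1.5707963267948966 [-0.46 -0.16  1.96  0.    1.34 -0.46] 1.665473314815813e-11 True
-1.5707963267948966 [-0.46 -0.16  1.96 -0.    1.34  2.68] 8.359979375427429e-13 True
3.141592653589793 [-0.46 -0.16  1.96 -0.    1.34 -2.03] 1.4008794124720225e-11 True
rv [-0.787 -0.001  0.004] cm [  6.29 -29.29  13.23] | ang rows 4.2 shift rows 5.2
```

```bash
python3 -m inch '0 0 0 0 -3 -4 6; 0 0 0 1 -7 -8 6; 0 0 0 4 -12 -8 6; -.1 0 0 8 -17 -6 6; -.25 0 0 9 -21 -2 6; -.4 0 0 9 -25 3 6; -.6 0 0 9 -28 8 6; -.787 0 0 8.5 -29.3 13.2 6; -.787 0 0 8.5 -29.3 13.2 6;  -.787 0 0 8.5 -29.3 13.2 6'; python3 - <<'E'
from h import *
o=log(); print(o["q"].round(2)); im=cam("wrist","d1")
for l in ["key_grip","key_collar"]: print(l,tip_of("wrist",l)[:2])
E
```

```text
t: 20.8
tool_pos: [0.4775, -0.0981, 0.2978]
orientation: [-0.002, 0.05, 0.999, 0.001]
contact_force: [0.2, -0.1, -0.2]
grip_width: 0.0599
[-0.41 -0.2   1.9   0.    1.44 -1.88]
key_grip [{'position': [163.8, 235.8], 'confidence': 0.82}]
key_collar [{'position': [159.9, 233.9], 'confidence': 0.58}, {'position': [235.6, 349.8], 'confidence': 0.36}]
```

```bash
python3 - <<'E'
from h import *
im=cam("wrist")
overlay(im,[],"d2",(200,115,280,200),8)
pts=[B(*p) for p in [(-106,104,20),(106,30,20),(-106,68,0),(-115,87.5,10),(-97,87.5,10),(-97,48.5,10),(-115,48.5,10),(-132,122,10),(-132,4,10),(-58,0,162),(58,0,162)]]
overlay(im,pts,"d3",(300,110,512,310),3.7)
E
python3 - <<'E'
from h import *
im=cam("wrist"); C=lambda u,v:np.array([u/8+200-.5,v/8+115-.5])
a=onz(im,C(175,348),.083);b=onz(im,C(387,410),.083); print(a,b,np.linalg.norm(a-b)); d=b-a; print("mid",(a+b)/2,"ang",np.degrees(np.arctan2(d[1],d[0])))
# collar centre z=.05: disc spans 
print("collar",onz(im,C(298,338),.05))
# block edges dir
for z in(.046,):
    p=[onz(im,C(*u),z) for u in [(195,125),(490,212),(395,555),(103,480)]]; print([x.round(4) for x in p], np.mean(p,0), [np.degrees(np.arctan2(*(p[(i+1)%4]-p[i])[[1,0]])).round(1) for i in range(4)])
o=manip.get_obs(); print(o["tool_pos"])
E
```

```text
[ 0.46653648 -0.1404153   0.083     ] [ 0.48011202 -0.10655388  0.083     ] 0.03648138300402603
mid [ 0.47332425 -0.12348459  0.083     ] ang 68.15343020644856
collar [ 0.47213152 -0.12266867  0.05      ]
[array([ 0.4337, -0.1368,  0.046 ]), array([ 0.4535, -0.0864,  0.046 ]), array([ 0.5148, -0.1096,  0.046 ]), array([ 0.4956, -0.1617,  0.046 ])] [ 0.47440059 -0.1236317   0.046     ] [np.float64(68.5), np.float64(-20.7), np.float64(-110.2), np.float64(158.1)]
[ 0.47908722 -0.09465786  0.29962235]
```

```bash
python3 - <<'E'
from h import *
plant([.4728,-.1233,.13],down(np.radians(68.5)))
E
```

```text
rv [ 1.000e-03 -1.000e-03  1.854e+00] cm [ 0.37 -2.94 20.16] | ang rows 9.9 shift rows 3.3
```

```bash
python3 -m inch '0 0 .18 0 0 0 6; 0 0 .36 0 -.5 2 6; 0 0 .54 0 -1 4 6; 0 0 .73 .1 -1.5 6 6; 0 0 .92 .2 -2 9 6; 0 0 1.1 .3 -2.4 12 6; 0 0 1.28 .37 -2.94 15 6; 0 0 1.46 .37 -2.94 17 6; 0 0 1.65 .37 -2.94 18 6; 0 0 1.854 .37 -2.94 18 6'; python3 -m inch '0 0 0 0 0 0 6; 0 0 0 0 0 0 6'; python3 - <<'E'
from h import *
o=log(); print(o["q"].round(2)); im=cam("wrist"); 
top=[np.array([.4728,-.1233,.09])]
overlay(im,top,"d4",(130,100,390,290),3)
plant([.4728,-.1233,.062],down(np.radians(68.5)))
E
```

```text
t: 22.3
tool_pos: [0.4719, -0.1232, 0.1183]
orientation: [-0.002, 0.823, 0.568, -0.0]
contact_force: [0.0, 0.0, -0.4]
grip_width: 0.0598
t: 22.55
tool_pos: [0.4726, -0.1246, 0.1197]
orientation: [-0.0, 0.821, 0.571, 0.001]
contact_force: [0.2, 0.1, 0.3]
grip_width: 0.0601
[-0.47 -0.04  2.1   0.    1.09 -0.11]
rv [ 0.    -0.001  0.018] cm [ 0.14 -0.03  8.97] | ang rows 0.1 shift rows 1.4
```

```bash
python3 -m inch '0 0 .01 .4 .08 4 6; 0 0 .01 .4 .08 8 6; 0 0 .01 .4 .08 8.9 6; 0 0 .01 .4 .08 8.9 6'; python3 - <<'E'
from h import *
o=log(); print(o["contact_force"],o["tool_pos"]); im=cam("wrist"); 
overlay(im,[],"d5",(130,100,390,290),3)
E
```

```text
t: 23.1
tool_pos: [0.4744, -0.1219, 0.0306]
orientation: [-0.001, 0.825, 0.565, 0.0]
contact_force: [0.9, 0.6, -0.2]
grip_width: 0.0602
[ 0.92259429  0.58134304 -0.15152117] [ 0.4743808  -0.12192618  0.03056243]
```

Bar centred between the pads (col 381 vs 382). Closing.

```bash
python3 -m inch '0 0 0 0 0 0 3; 0 0 0 0 0 0 1; 0 0 0 0 0 0 0; 0 0 0 0 0 0 0; 0 0 0 0 0 0 0; 0 0 0 0 0 -.7 0; 0 0 0 0 0 -3 0;0 0 0 0 0 -7 0; 0 0 0 0 0 -11 0; 0 0 0 0 0 -11 0'; python3 - <<'E'
from h import *
o=log(); print(o["contact_force"],o["tool_pos"],o["grip_width"]); im=cam("wrist"); 
overlay(im,[],"d6",None,1.5); overlay(cam("scene"),[],"d7",(180,120,330,270),5);  overlay(cam("side"),[],"d8",(230,80,380,230),5)
print(o["q"].round(2))
bx,by,bz=MB.T
Rt=Rax(bx,-bz); plant(B(-106,68,120),Rt); plant(B(-106,68,60),Rt)
E
```

```text
t: 24.4
tool_pos: [0.4764, -0.1231, 0.144]
orientation: [0.003, 0.825, 0.565, 0.002]
contact_force: [0.7, 0.4, -1.5]
grip_width: 0.0112
[ 0.70995295  0.43100728 -1.51742179] [ 0.47639107 -0.12313849  0.14397456] 0.01121847517416355
[-0.46 -0.07  2.07  0.    1.13 -0.09]
rv [0.665 0.51  1.228] cm [18.36 -6.87 -3.3 ] | ang rows 8.0 shift rows 3.2
rv [0.665 0.51  1.228] cm [22.44 -7.99  0.95] | ang rows 8.0 shift rows 3.8
```

```bash
python3 - <<'E'
from h import *
o=manip.get_obs(); im=cam("wrist"); R0=q2R(o["orientation"]).as_matrix()
overlay(im,[],"e1",(210,190,310,290),8)
P=lambda x,y,z:proj(im,o["tool_pos"]+R0@(np.array([x,y,z])/1e3))[0]
for x0 in [-4,-2,0,2,4]:
    print(x0,"head far edge",P(x0+4.5,14,18.6),P(x0+4.5,-14,18.6),"head mid",P(x0+4.5,0,10.6),"collar rim",P(x0+15,0,-19.4),"bar end",P(x0+20,0,-15.4+31+13-60+0), "bar top far",P(x0+20,0,-15.4-31-13))
E
```

```text
-4 head far edge [275.31933186 219.85097742] [234.95501457 219.85435731] head mid [255.08294608 224.30362903] collar rim [254.79830454 227.60140863] bar end [254.64827896 227.87630528] bar top far [254.24159589 254.01063566]
-2 head far edge [275.37398394 217.1574969 ] [234.89179776 217.1606697 ] head mid [255.07834167 221.51907192] collar rim [254.79179011 224.2925489 ] bar end [254.64062232 224.28679635] bar top far [254.23044304 249.77774244]
0 head far edge [275.42899181 214.44827257] [234.82816893 214.45123555] head mid [255.07370596 218.71763256] collar rim [254.78522293 220.9597754 ] bar end [254.63289842 220.66912785] bar top far [254.21917258 245.50488263]
2 head far edge [275.48435925 211.72315032] [234.76412371 211.72590071] head mid [255.06903858 215.89913963] collar rim [254.77860232 217.60279873] bar end [254.6251063 217.0229297] bar top far [254.20778247 241.19142605]
4 head far edge [275.54009008 208.98197383] [234.69965768 208.98450884] head mid [255.06433921 213.0634193 ] collar rim [254.77192756 214.22132442] bar end [254.61724497 213.3478248 ] bar top far [254.19627064 236.83672803]
```

```bash
python3 - <<'E'
from h import *
bx,by,bz=MB.T; Rt=Rax(bx,-bz); plan(B(-104,69,100),Rt); plan(B(-104,69,60),Rt)
print(ik(B(-104,69,-6),Rt)[0].round(2), ik(B(-104,69,-6),Rax(by,-bz))[0].round(2))
E
```

```text
rv [0.664 0.51  1.228] cm [17.66 -6.45 -4.26] | ang rows 8.0 shift rows 3.1
rv [0.664 0.51  1.228] cm [20.38 -7.2  -1.42] | ang rows 8.0 shift rows 3.5
[-0.34  0.06  2.2   0.81  1.25  0.92] [-0.34  0.06  2.2   0.81  1.25 -0.65]
```

```bash
python3 -m inch '.08 .06 .15 1 -.5 -2 0; .16 .12 .3 3 -1.5 -3.5 0; .24 .19 .45 6 -2.5 -4.2 0; .33 .25 .6 9 -3.5 -4.2 0; .41 .32 .76 12 -4.5 -4.2 0; .5 .38 .92 15 -5.5 -4.2 0; .58 .44 1.07 17 -6.4 -4.2 0; .664 .51 1.228 17.6 -6.4 -4.2 0; .664 .51 1.228 17.6 -6.4 -4.2 0; .664 .51 1.228 17.6 -6.4 -4.2 0'; python3 - <<'E'
from h import *
o=log(); print(o["contact_force"],o["grip_width"],o["q"].round(2),((o["tool_pos"]-TB)@MB*1e3).round(1))
im=cam("wrist"); pts=[B(*p) for p in [(-106,104,20),(-106,68,0),(-115,87.5,10),(-97,87.5,10),(-97,48.5,10),(-115,48.5,10),(-113,85,0),(-99,85,0)]]
overlay(im,pts,"e2",None,1.5); overlay(cam("scene"),[],"e3",(180,120,330,270),4);
bx,by,bz=MB.T; Rt=Rax(bx,-bz); plan(B(-104,69,60),Rt)
E
```

```text
t: 25.85
tool_pos: [0.4783, 0.0649, 0.1821]
orientation: [-0.381, 0.923, -0.045, 0.021]
contact_force: [0.0, -0.1, -0.4]
grip_width: 0.0109
[ 0.0339697  -0.13278403 -0.41924534] 0.01094831841462475 [-0.49 -0.05  2.14  0.72  1.45  0.94] [-102.5   68.4  101.4]
rv [ 0.003 -0.003  0.004] cm [-0.22 -0.01  4.2 ] | ang rows 0.0 shift rows 0.7
```

```bash
python3 -m inch '0 0 0 -.2 0 1.5 0; 0 0 0 -.2 0 3 0; 0 0 0 -.2 0 3 0; 0 0 0 -.2 0 3 0'; python3 - <<'E'
from h import *
o=log(); print(o["contact_force"],o["grip_width"],((o["tool_pos"]-TB)@MB*1e3).round(1))
im=cam("wrist"); pts=[B(*p) for p in [(-106,104,20),(-106,68,0),(-115,87.5,10),(-97,87.5,10),(-97,48.5,10),(-115,48.5,10),(-113,85,0),(-99,85,0),(-113,51,0),(-99,51,0)]]
overlay(im,pts,"e4",(180,160,340,280),5); overlay(im,[],"e4b",(180,160,340,280),5)
overlay(cam("side"),[],"e5",(230,130,380,260),5)
E
```

```text
t: 26.45
tool_pos: [0.4786, 0.0866, 0.1613]
orientation: [-0.381, 0.923, -0.045, 0.021]
contact_force: [0.2, -0.8, -1.5]
grip_width: 0.0111
[ 0.19190013 -0.83139819 -1.52317575] 0.011115149188418511 [-104.4   69.    71.4]
```

The slot is in clear view: plate slot cols 287–519, rail slot's lower end at col 497. The plate rests about 2 mm lower in the pins' play. I correct by 2 mm down the bed and approach.

```bash
python3 -m inch '0 0 0 .02 .2 1 0; 0 0 0 .02 .2 2.5 0; 0 0 0 .02 .2 3.6 0; 0 0 0 .02 .2 3.6 0; 0 0 0 .02 .2 3.6 0'; python3 - <<'E'
from h import *
o=log(); print(o["contact_force"],o["grip_width"],((o["tool_pos"]-TB)@MB*1e3).round(1))
im=cam("wrist"); pts=[B(*p) for p in [(-113,83.4,0),(-99,83.4,0),(-113,49.4,0),(-99,49.4,0)]]
overlay(im,pts,"e6",(180,160,340,280),5)
overlay(cam("side"),[],"e7",(230,130,380,260),5)
E
```

```text
t: 27.18
tool_pos: [0.4814, 0.1103, 0.1345]
orientation: [-0.381, 0.923, -0.046, 0.021]
contact_force: [0.0, -1.2, -0.7]
grip_width: 0.0115
[ 0.0355267  -1.16074334 -0.66265504] 0.011540869048556597 [-103.9   66.9   35.6]
```

```bash
python3 - <<'E'
from h import *
im=cam("wrist"); f=lambda *p: ((proj(im,B(*p))[0]-[180,160])*5+2).round(0)
for x in(-102.4,-101.4,-100.4): print(x,f(x,67,17))
print(f(-97,67,10),f(-115,67,10),f(-113,67,0), f(-113,67,-12),f(-99,67,-12))
E
```

```text
-102.4 [382. 302.]
-101.4 [382. 295.]
-100.4 [382. 288.]
[382. 248.] [382. 364.] [382. 325.] [382. 297.] [382. 213.]
```

```bash
python3 -m inch '0 0 0 -.05 0 .8 0; 0 0 0 -.05 0 1.6 0; 0 0 0 -.05 0 2.4 0; 0 0 0 -.05 0 2.4 0'; python3 - <<'E'
from h import *
o=log(); print((o["contact_force"]@MB).round(1),o["grip_width"],((o["tool_pos"]-TB)@MB*1e3).round(1))
E
python3 -m inch '0 0 0 0 0 .6 0; 0 0 0 0 0 1.2 0; 0 0 0 0 0 1.6 0; 0 0 0 0 0 1.6 0'; python3 - <<'E'
from h import *
o=log(); print((o["contact_force"]@MB).round(1),o["grip_width"],((o["tool_pos"]-TB)@MB*1e3).round(1))
im=cam("wrist"); overlay(im,[],"f1",(180,160,340,280),5)
overlay(cam("side"),[],"f2",(230,130,380,260),5)
E
```

```text
t: 27.82
tool_pos: [0.4819, 0.1278, 0.1167]
orientation: [-0.382, 0.923, -0.046, 0.02]
contact_force: [0.1, 0.3, -0.4]
grip_width: 0.0108
[ 0.1 -0.  -0.5] 0.01078589358622707 [-105.2   66.7   10.7]
t: 28.32
tool_pos: [0.4855, 0.1345, 0.1065]
orientation: [-0.377, 0.925, -0.045, 0.023]
contact_force: [-5.1, -16.3, 5.5]
grip_width: 0.0109
[-3.4 -7.9 15.7] 0.010871501994519415 [-102.2   64.4   -1.5]
```

Some resistance (16 N) about 3 mm before the expected seat, with side force. Backing off a little to compare.

```bash
python3 -m inch '0 0 0 0 0 -.8 0; 0 0 0 0 0 -.8 0; 0 0 0 0 0 -.8 0'; python3 - <<'E'
from h import *
o=log(); R0=q2R(o["orientation"]).as_matrix(); bx,by,bz=MB.T
print((o["contact_force"]@MB).round(1),(o["torque"]@MB).round(2),o["grip_width"],((o["tool_pos"]-TB)@MB*1e3).round(1))
print(R.from_matrix(Rax(bx,-bz).T@R0).as_rotvec().round(3))
im=cam("wrist"); overlay(im,[],"f3",(180,160,340,280),5)
E
```

```text
t: 28.8
tool_pos: [0.4829, 0.1331, 0.1116]
orientation: [-0.382, 0.923, -0.046, 0.021]
contact_force: [0.0, -0.6, -0.8]
grip_width: 0.0109
[ 0.1 -1.  -0.2] [-0.43 -0.01 -0.  ] 0.010934292342989118 [-104.7   66.9    3.2]
[-0.001  0.002 -0.002]
```

Free again at 3 mm higher, so that was the collar on the plate (the arm settles about 3 mm off what it reports right after a move). I go down to light contact and make the quarter turn about the key's axis.

```bash
python3 -m inch '0 0 0 0 0 .3 0; 0 0 -.18 -.03 0 .35 0; 0 0 -.36 -.06 0 .35 0; 0 0 -.54 -.09 -.02 .35 0; 0 0 -.72 -.12 -.04 .35 0; 0 0 -.9 -.15 -.07 .35 0; 0 0 -1.08 -.18 -.1 .35 0; 0 0 -1.26 -.21 -.12 .35 0; 0 0 -1.44 -.23 -.14 .35 0; 0 0 -1.57 -.25 -.15 .35 0'; python3 -m inch '0 0 0 0 0 0 0; 0 0 0 0 0 0 0';  python3 - <<'E'
from h import *
o=log(); R0=q2R(o["orientation"]).as_matrix(); bx,by,bz=MB.T
print((o["contact_force"]@MB).round(1),(o["torque"]@MB).round(2),o["grip_width"],((o["tool_pos"]-TB)@MB*1e3).round(1))
print(R.from_matrix(Rax(by,-bz).T@R0).as_rotvec().round(3))
im=cam("wrist"); overlay(im,[],"g1",None,1.5);overlay(cam("side"),[],"g2",(230,130,380,260),5)
E
```

```text
t: 30.1
tool_pos: [0.4807, 0.1369, 0.11]
orientation: [-0.255, 0.684, 0.622, 0.285]
contact_force: [0.2, -0.4, -1.2]
grip_width: 0.0108
t: 30.35
tool_pos: [0.4809, 0.1367, 0.1102]
orientation: [-0.255, 0.686, 0.619, 0.284]
contact_force: [-0.2, -0.1, -0.2]
grip_width: 0.0114
[-0.2 -0.2 -0. ] [-0.5   0.02  0.01] 0.011426679195635104 [-1.071e+02  6.830e+01 -1.000e-01]
[-0.002 -0.001  0.   ]
```

Turned 90° with no force; the head shows under the rail at (285,490) in the side crop. Set down, release and back out.

```bash
python3 -m inch '0 0 0 0 0 .15 0; 0 0 0 0 0 .2 0; 0 0 0 0 0 .2 1.5; 0 0 0 0 0 .2 2.5; 0 0 0 0 0 .2 3.5; 0 0 0 0 0 .2 3.5; 0 0 0 0 0 -2 3.5; 0 0 0 0 0 -6 3.5; 0 0 0 0 0 -11 3.5; 0 0 0 0 0 -14 3.5';  python3 - <<'E'
from h import *
o=log(); 
print((o["contact_force"]@MB).round(1),o["grip_width"],((o["tool_pos"]-TB)@MB*1e3).round(1),o["q"].round(2))
im=cam("wrist"); overlay(im,[],"g3",None,1.5);overlay(cam("side"),[],"g4",(230,130,380,260),5);overlay(cam("scene"),[],"g5",(180,120,330,230),5)
for l in ["key_grip","key_collar","bed_slot"]: print(l,tip_of("wrist",l)[:2])
E
```

```text
t: 31.7
tool_pos: [0.4713, 0.0366, 0.2115]
orientation: [-0.254, 0.685, 0.62, 0.285]
contact_force: [0.8, 0.8, 0.0]
grip_width: 0.0349
[ 0.7  0.6 -0.5] 0.03486340665175942 [-106.5   68.8  142.6] [-0.55 -0.08  2.11  0.69  1.53 -0.64]
key_grip [{'position': [204.9, 252.9], 'confidence': 0.87}]
key_collar [{'position': [186.1, 252.2], 'confidence': 0.67}]
bed_slot [{'position': [181.7, 258.4], 'confidence': 0.91}]
```

```bash
python3 - <<'E'
from h import *
im=cam("wrist")
for y in (58,62,66): print(y,"collar",proj(im,B(-106,y,10))[0].round(1),"grip",proj(im,B(-106,y,41))[0].round(1), "ends", proj(im,B(-106,y+20,54))[0].round(1),proj(im,B(-106,y-20,54))[0].round(1))
pts=[B(-106,62,10),B(-106,62,41),B(-106,82,54),B(-106,42,54)]
overlay(im,[],"g6",(210,120,310,250),6)
E
```

```text
58 collar [257.7 190.3] grip [257.9 199.2] ends [258.  182.4] [257.9 223.8]
62 collar [257.7 186.6] grip [257.9 195.2] ends [258.  178.1] [257.9 219.8]
66 collar [257.7 183. ] grip [257.9 191.2] ends [258.  173.7] [257.9 215.8]
```

```bash
python3 - <<'E'
from h import *
im=cam("wrist")
def pt(y,th,a,h,zc=10):  # a along bar, h above collar underside
    c,s=np.cos(th),np.sin(th); return B(-106,y+a*c-h*s,zc+a*s+h*c)
ob=[(20,44,194),(-20,44,229),(20,18,182),(0,2,190.3)]
f=lambda p:[proj(im,pt(p[0],p[1],a,h,p[2]))[0][1]-r for a,h,r in ob]+[(p[2]-11)*1]
s=least_squares(f,[60,0,10]); print(s.x,np.round(s.fun,1))
E
```

```text
[59.16837727  0.23487597 10.79691535] [ 0.2  1.1 -1.3  0.2 -0.2]
```

Key is in, collar on the plate (y≈59 mm), bar along the bed's y; it leans about 0.2 rad downhill, as its 4 mm of play lets it, inside the 0.3 limit. On to the bundles: view from above the sorter.

```bash
python3 - <<'E'
from h import *
L=fitL()[0]
q0=manip.get_obs()["q"]
s=ik(np.array([.45,-.27,.35]),down(np.radians(99)),q0,L); print(s)
plan([.45,-.27,.35],down(np.radians(99)))
E
```

```text
(array([-7.33893234e-01, -1.25925717e-01,  1.74918382e+00,  1.92355413e-14,
        1.51833455e+00, -8.90972866e-01]), np.float64(1.254552017826427e-13), np.True_)
rv [ 0.101 -0.78  -0.243] cm [-11.89   1.11 -31.92] | ang rows 4.4 shift rows 5.5
```

```bash
python3 -m inch '0 0 0 0 0 -5 6; .01 -.1 -.03 -1 0 -10 6; .02 -.2 -.06 -3 .2 -15 6; .04 -.36 -.12 -5 .4 -20 6; .06 -.5 -.16 -7 .6 -25 6; .08 -.65 -.2 -9 .8 -29 6; .1 -.78 -.243 -11.9 1.1 -32 6; .1 -.78 -.243 -11.9 1.1 -32 6; .1 -.78 -.243 -11.9 1.1 -32 6; .1 -.78 -.243 -11.9 1.1 -32 6'; python3 - <<'E'
from h import *
o=log(); print(o["tool_pos"],o["q"].round(2))
im=cam("wrist"); overlay(im,[],"h1",None,1.5)
for l in ["bundle_0_mid","bundle_1_mid","bundle_2_mid"]: print(l,[(np.round(x["position"][::-1]),x["confidence"]) for x in tip_of("wrist",l)[:4]])
E
```

```text
t: 33.35
tool_pos: [0.4499, -0.2706, 0.3513]
orientation: [0.0, 0.65, 0.76, 0.001]
contact_force: [-0.4, -0.3, 0.3]
grip_width: 0.0597
[ 0.4498573  -0.27056636  0.35130708] [-0.74 -0.13  1.75  0.    1.52 -0.89]
bundle_0_mid [(array([207., 210.]), 0.67)]
bundle_1_mid [(array([261., 186.]), 0.61)]
bundle_2_mid [(array([313., 193.]), 0.7)]
```

```bash
python3 - <<'E'
from h import *
im=cam("wrist"); overlay(im,[],"h2",(180,125,350,275),4.5)
E
python3 - <<'E'
from h import *
im=cam("wrist"); C=lambda u,v:np.array([u/4.5+180-.4,v/4.5+125-.4])
z=.118
for n,c,t,b in [("right",(629,362),(665,125),(578,568)),("mid",(369,345),(392,105),(342,550)),("left",(92,437),(107,210),(80,640))]:
    p=onz(im,C(*c),z);a=onz(im,C(*t),z);e=onz(im,C(*b),z); d=a-e
    print(n,p.round(4),(a+e)/2,"len",np.linalg.norm(d).round(3),"ang",np.degrees(np.arctan2(d[1],d[0])).round(1))
a=onz(im,C(580,355),z);b=onz(im,C(678,368),z); print(np.linalg.norm(a-b),np.degrees(np.arctan2(*(b-a)[[1,0]])))
a=onz(im,C(320,338),z);b=onz(im,C(417,350),z); print(np.linalg.norm(a-b),np.degrees(np.arctan2(*(b-a)[[1,0]])))
a=onz(im,C(45,430),z);b=onz(im,C(137,443),z); print(np.linalg.norm(a-b),np.degrees(np.arctan2(*(b-a)[[1,0]])))
E
```

```text
right [ 0.5515 -0.3195  0.118 ] [ 0.54810193 -0.31873284  0.118     ] len 0.152 ang 91.8
mid [ 0.4676 -0.3267  0.118 ] [ 0.46622614 -0.32492354  0.118     ] len 0.151 ang 93.0
left [ 0.3827 -0.372   0.118 ] [ 0.38298979 -0.37168008  0.118     ] len 0.152 ang 92.3
0.03225310337667981 0.9080465010577011
0.03148998481141731 1.4031424332453224
0.03026253293718138 0.04285544581194919
```

```bash
python3 - <<'E'
from h import *
Rt=down(np.radians(92.5)); plan([.5515,-.3195,.20],Rt); plan([.5515,-.3195,.04],Rt)
E
```

```text
rv [0.003 0.001 0.111] cm [-6.31  9.24 15.25] | ang rows 0.6 shift rows 3.0
rv [0.003 0.001 0.111] cm [-6.29  9.19 31.25] | ang rows 0.6 shift rows 5.3
```

```bash
python3 -m inch '0 0 .05 -2 3 4 6; 0 0 .11 -4 6 9 6; 0 0 .11 -6.3 9.2 15.2 6; 0 0 .11 -6.3 9.2 15.2 6; 0 0 .11 -6.3 9.2 15.2 6'; python3 - <<'E'
from h import *
o=log(); print(o["tool_pos"],o["contact_force"])
im=cam("wrist"); overlay(im,[],"h3",None,1.5)
Rt=down(np.radians(92.5)); plan([.5515,-.3195,.04],Rt)
E
```

```text
t: 34.28
tool_pos: [0.5509, -0.3196, 0.2008]
orientation: [0.001, 0.691, 0.723, 0.001]
contact_force: [0.0, 0.5, 0.3]
grip_width: 0.0599
[ 0.55093631 -0.31963896  0.20077498] [0.03083855 0.51258662 0.2777762 ]
rv [0.005 0.003 0.001] cm [ 0.11 -0.07 16.28] | ang rows 0.0 shift rows 2.6
```

Bundle centred (cols 355–413, fingers' middle 386). Down and grip.

```bash
python3 -m inch '0 0 0 .1 -.1 5 6; 0 0 0 .1 -.1 10 6; 0 0 0 .1 -.1 14 6; 0 0 0 .1 -.1 16.2 6; 0 0 0 .1 -.1 16.2 6; 0 0 0 .1 -.1 16.2 6'; python3 - <<'E'
from h import *
o=log(); print(o["tool_pos"],o["contact_force"],o["grip_width"])
cam("wrist","h4")
E
```

```text
t: 35.08
tool_pos: [0.5522, -0.3202, 0.0417]
orientation: [0.004, 0.691, 0.723, 0.001]
contact_force: [-0.5, -0.1, 1.2]
grip_width: 0.0602
[ 0.55221857 -0.3202346   0.04170445] [-0.52328973 -0.06993043  1.17684058] 0.06020130363579843
```

```bash
python3 -m inch '0 0 0 0 0 0 3; 0 0 0 0 0 0 2; 0 0 0 0 0 0 2; 0 0 0 0 0 0 2; 0 0 0 0 0 0 2; 0 0 0 0 0 -3 2; 0 0 0 0 0 -8 2; 0 0 0 0 0 -13 2; 0 0 0 0 0 -13 2'; python3 - <<'E'
from h import *
o=log(); print(o["tool_pos"],o["contact_force"],o["grip_width"])
cam("wrist","h5")
E
```

```text
t: 36.25
tool_pos: [0.5526, -0.3205, 0.1738]
orientation: [0.007, 0.691, 0.723, 0.001]
contact_force: [-0.8, 0.2, -3.9]
grip_width: 0.0332
[ 0.55262144 -0.32053475  0.17376429] [-0.77650575  0.23188236 -3.91586424] 0.03323233539513182
```

Held (33 mm). Working out the way to the cradle.

```bash
cat >> h.py <<'E'
bx,by,bz=MB.T
def place(zs,thick,bot=40,phi=15,ye=4,dz=3,back=0,xo=0):
    """tool pose laying item on stack top zs (bed z mm, my coords), bot= mm from reported TCP to lower edge"""
    c,s=np.cos(np.radians(phi)),np.sin(np.radians(phi))
    zt=np.array([0,-c,-s]); n=np.array([0,-s,c])
    p=np.array([xo,ye,zs+dz])-(bot+back)*zt+thick/2*n
    return B(*p),Rax(-bx,MB@zt),p
E
python3 - <<'E'
from h import *
L=fitL()[0]
Pb,Rb,pb=place(17.3,36,back=150); P,Rp,p=place(17.3,36); print(pb,p)
q0=manip.get_obs()["q"]; print(q0.round(2))
w1=np.array([.46,-.10,.33]); R1=down(np.radians(130))
w2=np.array([.52,.10,.36]); R2=R.from_matrix(down(np.radians(174)))*R.from_rotvec([0,0,0]); R2=R2.as_matrix()
for nm,a,r in [("up",np.array([.5526,-.3205,.30]),down(np.radians(92.5))),("w1",w1,R1),("w2",w2,R2),("pre",Pb,Rb),("place",P,Rp)]:
    s=ik(a,r,q0,L); print(nm,a.round(3),s[0].round(2),s[1].round(4),s[2]); q0=s[0]
plan(w1,R1)
E
```

```text
[  0.         182.86716418  86.86228344] [ 0.         37.97829024 48.03942668]
[-0.69  0.23  1.71  0.    1.2  -0.73]
up [ 0.553 -0.32   0.3  ] [-0.68  0.15  1.56 -0.    1.43 -0.73] 0.0 True
w1 [ 0.46 -0.1   0.33] [-0.43 -0.25  1.89  0.    1.5  -1.13] 0.0 True
w2 [0.52 0.1  0.36] [-0.   -0.12  1.72  0.    1.53 -1.47] 0.0 True
pre [0.589 0.145 0.253] [ 0.29  0.26  1.58 -0.48  1.52 -1.1 ] 0.0 True
place [0.582 0.071 0.123] [ 0.18  0.31  1.77 -0.53  1.26 -1.08] 0.0 True
rv [ 0.005  0.005 -0.653] cm [ 22.26  -7.99 -16.12] | ang rows 3.5 shift rows 4.6
```

```bash
python3 -m inch '0 0 0 0 0 -6 0; 0 0 0 2 -3 -12 0; 0 0 -.1 6 -5 -16 0; 0 0 -.25 11 -6.5 -16 0; 0 0 -.4 16 -8 -16 0; 0 0 -.55 20 -8 -16 0; 0 0 -.65 22 -8 -16 0;  0 0 -.65 22 -8 -16 0'; python3 - <<'E'
from h import *
o=log(); print(o["tool_pos"],o["contact_force"],o["grip_width"])
plan(np.array([.52,.10,.36]),down(np.radians(174)))
Pb,Rb,pb=place(17.3,36,back=150); plan(Pb,Rb)
E
```

```text
t: 37.3
tool_pos: [0.4588, -0.1009, 0.3248]
orientation: [-0.001, 0.423, 0.906, 0.0]
contact_force: [0.5, 0.2, -3.8]
grip_width: 0.0333
[ 0.45876464 -0.10085707  0.32482272] [ 0.47700861  0.22785907 -3.84652395] 0.033252442632538466
rv [ 0.001 -0.002 -0.769] cm [11.48 17.59 -3.5 ] | ang rows 4.1 shift rows 3.4
rv [ 0.498 -0.204 -0.755] cm [10.49 25.82  7.23] | ang rows 5.0 shift rows 4.6
```

```bash
python3 -m inch '0 0 -.15 2 4 -2 0; 0 0 -.3 5 8 -3 0; .05 -.02 -.45 8 12 -3.5 0; .15 -.06 -.6 10 16 -3.5 0; .25 -.1 -.7 11 20 -2 0; .37 -.15 -.75 11 23 1 0; .498 -.204 -.755 10.5 25.8 5 0; .498 -.204 -.755 10.5 25.8 7.2 0; .498 -.204 -.755 10.5 25.8 7.2 0; .498 -.204 -.755 10.5 25.8 7.2 0'; python3 - <<'E'
from h import *
o=log(); print(o["tool_pos"],o["contact_force"],o["grip_width"])
Pb,Rb,pb=place(17.3,36,back=150); plan(Pb,Rb)
P,Rp,p=place(17.3,36); plan(P,Rp)
overlay(cam("wrist"),[],"i1",None,1.5);overlay(cam("side"),[],"i2",None,1.5);overlay(cam("scene"),[],"i3",(140,80,370,250),3.4)
E
```

```text
t: 38.55
tool_pos: [0.5917, 0.1422, 0.2588]
orientation: [-0.009, 0.051, 0.964, -0.259]
contact_force: [0.0, -0.2, -2.6]
grip_width: 0.0334
[0.59172071 0.14219983 0.25880353] [ 0.04661646 -0.21133456 -2.55603573] 0.033427209585625096
rv [-0.001  0.005 -0.008] cm [0.27 0.56 0.38] | ang rows 0.1 shift rows 0.1
rv [-0.001  0.005 -0.008] cm [ 0.35  0.57 15.38] | ang rows 0.1 shift rows 2.5
```

Bundle over the cradle, key standing square at (420,102). Sliding it down the trough.

```bash
python3 -m inch '0 0 0 .2 .5 4 0; 0 0 0 .3 .57 8 0; 0 0 0 .3 .57 11 0; 0 0 0 .3 .57 13 0; 0 0 0 .3 .57 13 0'; python3 - <<'E'
from h import *
o=log(); print(o["tool_pos"],(o["contact_force"]@MB).round(1),o["grip_width"])
P,Rp,p=place(17.3,36); plan(P,Rp)
overlay(cam("wrist"),[],"i4",None,1.5);overlay(cam("scene"),[],"i5",(140,80,370,250),3.4)
E
```

```text
t: 39.33
tool_pos: [0.5818, 0.0828, 0.1407]
orientation: [-0.012, 0.051, 0.964, -0.26]
contact_force: [-0.0, -0.2, -3.1]
grip_width: 0.0336
[0.58182659 0.08281564 0.14074789] [-0.  -2.4 -2. ] 0.033573466140226514
rv [-0.002  0.001 -0.005] cm [-0.12 -0.14  2.15] | ang rows 0.0 shift rows 0.3
```

```bash
python3 -m inch '0 0 0 -.1 -.1 .8 0; 0 0 0 -.1 -.1 1.5 0; 0 0 0 -.1 -.1 2.1 0; 0 0 0 -.1 -.1 2.1 0'; python3 - <<'E'
from h import *
o=log(); print(tipbed(),(o["contact_force"]@MB).round(1),o["grip_width"])
P,Rp,p=place(17.3,36); plan(P,Rp)
overlay(cam("wrist"),[],"i6",None,1.5)
E
```

```text
t: 39.92
tool_pos: [0.5817, 0.0719, 0.1224]
orientation: [-0.012, 0.05, 0.964, -0.26]
contact_force: [-0.0, 0.5, -2.8]
grip_width: 0.0331
[-0.3 69.4 55.2] [-0.1 -1.6 -2.4] 0.033112867097008745
rv [-0.003  0.001 -0.004] cm [-0.03 -0.11  0.02] | ang rows 0.0 shift rows 0.0
```

```bash
python3 -m inch '0 0 0 0 .1 .3 0; 0 0 0 0 .3 .6 0; 0 0 0 0 .3 .6 0'; python3 - <<'E'
from h import *
o=log(); print(tipbed(),(o["contact_force"]@MB).round(1),o["grip_width"])
E
```

```text
t: 40.35
tool_pos: [0.5835, 0.0725, 0.12]
orientation: [-0.009, 0.05, 0.964, -0.26]
contact_force: [-3.1, 4.5, 6.2]
grip_width: 0.0334
[ 1.3 68.2 52.9] [-3.6  7.3  1.4] 0.033403743654698045
```

Touching the ledge (about 9 N). Open and draw out along the fingers.

```bash
python3 -m inch '0 0 0 0 0 -.1 4.2; 0 0 0 0 0 -.1 4.8; 0 0 0 0 0 -.1 4.8; 0 0 0 0 0 -1 4.8; 0 0 0 0 0 -3 4.8; 0 0 0 0 0 -6 4.8; 0 0 0 0 0 -10 4.8; 0 0 0 0 -1 -14 4.8; 0 0 0 0 -1 -14 4.8'; python3 - <<'E'
from h import *
o=log(); print(tipbed(),(o["contact_force"]@MB).round(1),o["grip_width"])
overlay(cam("wrist"),[],"j1",None,1.5);overlay(cam("scene"),[],"j2",(140,80,370,250),3.4);overlay(cam("side"),[],"j3",(160,60,360,260),3)
E
```

```text
t: 41.48
tool_pos: [0.5905, 0.1347, 0.2494]
orientation: [-0.006, 0.051, 0.965, -0.259]
contact_force: [-0.1, -0.3, 0.7]
grip_width: 0.048
[  1.8 203.9 100.2] [-0.   0.2  0.7] 0.048021116179922135
```

First bundle lies flat on the ribs against the ledge. Now the pads.

```bash
python3 - <<'E'
from h import *
L=fitL()[0]; q0=manip.get_obs()["q"]
t=np.array([.46,.27,.33]); Rt=down(np.radians(203)); print(ik(t,Rt,q0,L)[0].round(2)); print(ik(np.array([.46,.286,.05]),Rt,q0,L)); plan(t,Rt)
E
```

```text
[ 0.34 -0.1   1.76  0.    1.48 -1.63]
(array([ 3.68877419e-01,  1.73958186e-01,  2.01245202e+00, -1.25448494e-10,
        9.55182447e-01, -1.60334463e+00]), np.float64(4.050211346098821e-09), np.True_)
rv [-0.516 -0.129 -0.493] cm [ 14.05   6.23 -13.81] | ang rows 3.9 shift rows 3.3
```

```bash
python3 -m inch '0 0 0 0 -1 -5 4.8; -.1 -.03 -.1 3 -1 -10 4.8; -.2 -.05 -.2 6 1 -12 4.8; -.3 -.08 -.3 9 3 -13.8 4.8; -.4 -.1 -.4 12 5 -13.8 4.8; -.516 -.129 -.49 14 6.2 -13.8 4.8; -.516 -.129 -.49 14 6.2 -13.8 4.8; -.516 -.129 -.49 14 6.2 -13.8 4.8'; python3 - <<'E'
from h import *
o=log(); print(o["tool_pos"],o["contact_force"],o["grip_width"])
im=cam("wrist"); overlay(im,[],"k1",None,1.5)
for l in ["pad_0_mid","pad_1_mid"]: print(l,[(np.round(x["position"][::-1]),x["confidence"]) for x in tip_of("wrist",l)[:4]])
E
```

```text
t: 42.62
tool_pos: [0.4612, 0.2691, 0.3297]
orientation: [0.0, -0.197, 0.98, -0.001]
contact_force: [0.7, -0.4, 0.0]
grip_width: 0.0476
[0.46120673 0.26908547 0.32966188] [ 0.70657544 -0.36985622  0.00870936] 0.04761227777416209
pad_0_mid [(array([269., 158.]), 0.87)]
pad_1_mid [(array([315., 160.]), 0.58)]
```

```bash
python3 - <<'E'
from h import *
im=cam("wrist")
for n,a,b in [("pad0",(431,161),(384,326)),("pad1",(512,170),(457,333))]:
    for z in (.112,.118,.122):
        p=onz(im,np.array(a)/1.5,z);e=onz(im,np.array(b)/1.5,z); d=p-e
        print(n,z,((p+e)/2).round(4),np.linalg.norm(d).round(4),np.degrees(np.arctan2(d[1],d[0])).round(1))
E
```

```text
pad0 0.112 [0.4565 0.2869 0.112 ] 0.154 -172.1
pad0 0.118 [0.4555 0.2862 0.118 ] 0.1516 -172.1
pad0 0.122 [0.4548 0.2857 0.122 ] 0.15 -172.1
pad1 0.112 [0.4364 0.3532 0.112 ] 0.1536 -172.0
pad1 0.118 [0.4357 0.3515 0.118 ] 0.1512 -172.0
pad1 0.122 [0.4353 0.3503 0.122 ] 0.1496 -172.0
```

```bash
python3 - <<'E'
from h import *
Rt=down(np.radians(188)); plan([.456,.2866,.15],Rt); plan([.456,.2866,.043],Rt)
E
```

```text
rv [-0.001  0.001  0.258] cm [-0.13  1.78 18.01] | ang rows 1.4 shift rows 2.9
rv [-0.001  0.001  0.258] cm [-0.12  1.79 28.71] | ang rows 1.4 shift rows 4.6
```

```bash
python3 -m inch '0 0 .15 0 1 4 4.8; 0 0 .258 -.1 1.8 10 4.8; 0 0 .258 -.1 1.8 15 4.8; 0 0 .258 -.1 1.8 18 4.8; 0 0 .258 -.1 1.8 18 4.8; 0 0 .258 -.1 1.8 18 4.8'; python3 - <<'E'
from h import *
o=log(); print(o["tool_pos"],o["contact_force"],o["grip_width"])
im=cam("wrist"); overlay(im,[],"k2",None,1.5)
Rt=down(np.radians(188)); plan([.456,.2866,.043],Rt)
E
```

```text
t: 43.58
tool_pos: [0.4563, 0.2872, 0.152]
orientation: [0.002, -0.07, 0.998, 0.0]
contact_force: [-0.0, -0.7, 1.0]
grip_width: 0.0481
[0.45631741 0.28720881 0.15200823] [-0.0449802  -0.74549634  0.96602851] 0.048050778784948275
rv [0.001 0.006 0.001] cm [ 0.14 -0.08 10.96] | ang rows 0.0 shift rows 1.8
```

```bash
python3 -m inch '0 0 .027 .1 -.1 4 4.8; 0 0 .027 .1 -.1 8 4.8; 0 0 .027 .1 -.1 10.7 4.8; 0 0 .027 .1 -.1 10.9 4.8; 0 0 .027 .1 -.1 10.9 4.8; 0 0 .027 .1 -.1 10.9 2; 0 0 .027 .1 -.1 10.9 0;0 0 .027 .1 -.1 10.9 0;0 0 .027 .1 -.1 10.9 0;0 0 .027 .1 -.1 10.9 0'; python3 - <<'E'
from h import *
o=log(); print(o["tool_pos"],o["contact_force"],o["grip_width"])
im=cam("wrist"); overlay(im,[],"k3",None,1)
E
```

```text
t: 44.88
tool_pos: [0.4554, 0.2859, 0.0427]
orientation: [0.002, -0.057, 0.998, 0.0]
contact_force: [-0.7, -0.5, 6.2]
grip_width: 0.0073
[0.45544511 0.28594876 0.04267755] [-0.69931145 -0.49460571  6.24980211] 0.007278837182623795
```

Pad gripped (7.3 mm). Lift and carry over.

```bash
python3 -m inch '0 0 0 0 0 -2 0; 0 0 0 0 0 -7 0; 0 0 0 0 0 -13 0; 0 0 0 0 0 -19 0; 0 0 0 0 0 -23 0; 0 0 0 0 0 -23 0;0 0 0 0 0 -23 0'; python3 - <<'E'
from h import *
o=log(); print(o["tool_pos"],o["contact_force"],o["grip_width"])
Pb,Rb,pb=place(53,8,back=150); print(pb,ik(Pb,Rb)[0].round(2)); plan(Pb,Rb)
overlay(cam("scene"),[],"k4",(140,40,370,210),3.4)
im=cam("wrist"); C=lambda u,v:np.array([u,v])/1.0
E
```

```text
t: 45.8
tool_pos: [0.4532, 0.2853, 0.2695]
orientation: [-0.0, -0.057, 0.998, -0.0]
contact_force: [0.2, -0.3, -0.6]
grip_width: 0.0073
[0.45319014 0.28528831 0.26954592] [ 0.16125694 -0.3317167  -0.5998917 ] 0.0072834444270494575
[  0.         186.49063081 109.03932187] [ 0.27  0.23  1.58 -0.49  1.54 -1.13]
rv [0.521 0.055 0.209] cm [-11.67 -16.73  -0.15] | ang rows 3.0 shift rows 3.3
```

```bash
python3 -m inch '.08 .01 .03 -2 -2 -2 0; .16 .02 .07 -4 -5 -4 0; .25 .03 .1 -6 -9 -4 0; .35 .04 .14 -9 -12 -3 0; .45 .05 .18 -11 -15 -2 0; .52 .055 .21 -11.7 -16.7 -.2 0; .52 .055 .21 -11.7 -16.7 -.2 0; .52 .055 .21 -11.7 -16.7 -.2 0'; python3 - <<'E'
from h import *
o=log(); print(o["tool_pos"],o["contact_force"],o["grip_width"])
Pb,Rb,pb=place(53,8,back=40); plan(Pb,Rb)
P,Rp,p=place(53,8); plan(P,Rp)
overlay(cam("wrist"),[],"l1",None,1.5)
E
```

```text
t: 46.9
tool_pos: [0.5888, 0.1332, 0.2731]
orientation: [-0.012, 0.049, 0.965, -0.257]
contact_force: [0.9, 0.5, 0.4]
grip_width: 0.0075
[0.58878282 0.13320044 0.27307971] [0.88943708 0.47167006 0.36205527] 0.007483604400367444
rv [ 0.003  0.001 -0.001] cm [ 8.000e-02 -1.000e-02  1.123e+01] | ang rows 0.0 shift rows 1.8
rv [ 0.003  0.001 -0.001] cm [ 0.08 -0.02 15.23] | ang rows 0.0 shift rows 2.4
```

```bash
python3 -m inch '0 0 0 .1 0 4 0; 0 0 0 .1 0 8 0; 0 0 0 .1 0 12 0; 0 0 0 .1 0 14 0; 0 0 0 .1 0 15.2 0; 0 0 0 .1 0 15.2 0'; python3 - <<'E'
from h import *
o=log(); print(tipbed(),(o["contact_force"]@MB).round(1),o["grip_width"])
P,Rp,p=place(53,8); plan(P,Rp)
overlay(cam("wrist"),[],"l2",None,1.5); overlay(cam("scene"),[],"l3",(140,80,370,250),3.4)
E
```

```text
t: 47.7
tool_pos: [0.5812, 0.0578, 0.1422]
orientation: [-0.011, 0.049, 0.965, -0.257]
contact_force: [0.3, -0.1, -0.1]
grip_width: 0.0072
[ 0.6 73.4 79.3] [ 0.3 -0.1 -0. ] 0.007194803592833292
rv [ 0.003  0.003 -0.002] cm [0.07 0.04 0.1 ] | ang rows 0.0 shift rows 0.0
```

```bash
python3 -m inch '0 0 0 0 .1 .4 0; 0 0 0 0 .2 .8 0; 0 0 0 0 .2 .8 0'; python3 - <<'E'
from h import *
o=log(); print(tipbed(),(o["contact_force"]@MB).round(1),o["grip_width"])
E
```

```text
t: 48.18
tool_pos: [0.5814, 0.0561, 0.1353]
orientation: [-0.011, 0.049, 0.965, -0.257]
contact_force: [-0.7, 2.2, 4.2]
grip_width: 0.0073
[ 0.9 67.3 75.6] [-0.9  4.5  1.5] 0.007266404213574174
```

```bash
python3 -m inch '0 0 0 0 0 -.1 1.4; 0 0 0 0 -.2 -.1 1.8; 0 0 0 0 -.2 -.1 1.8; 0 0 0 0 -.2 -1 1.8; 0 0 0 0 -.2 -3 1.8; 0 0 0 0 -.2 -6 1.8; 0 0 0 0 -.5 -10 2; 0 0 0 0 -1 -15 3; 0 0 0 0 -1 -15 3'; python3 - <<'E'
from h import *
o=log(); print(tipbed(),(o["contact_force"]@MB).round(1),o["grip_width"])
overlay(cam("wrist"),[],"m1",None,1.5);overlay(cam("scene"),[],"m2",(140,80,370,250),3.4)
E
```

```text
t: 49.3
tool_pos: [0.5896, 0.1235, 0.2762]
orientation: [-0.006, 0.05, 0.965, -0.256]
contact_force: [-0.7, -0.3, -0.2]
grip_width: 0.03
[  2.  214.9 127.3] [-0.7 -0.4  0.1] 0.030042225840940465
```

Pad is flat on the bundle. Back for the middle bundle.

```bash
python3 - <<'E'
from h import *
plan([.47,-.06,.34],down(np.radians(140)))
E
```

```text
rv [-0.503  0.161  0.583] cm [  9.83 -20.21   3.51] | ang rows 4.2 shift rows 3.6
```

```bash
python3 -m inch '0 0 0 1 -3 -4 6; -.1 .03 .1 4 -7 -4 6; -.2 .06 .2 7 -11 -3 6; -.3 .1 .3 9.5 -15 -1 6; -.4 .13 .45 9.8 -18 1 6; -.5 .16 .58 9.8 -20 3.5 6; -.5 .16 .58 9.8 -20 3.5 6'; python3 - <<'E'
from h import *
o=log(); print(o["tool_pos"])
plan([.4676,-.3267,.20],down(np.radians(92.5)))
E
```

```text
t: 50.28
tool_pos: [0.4683, -0.0618, 0.3355]
orientation: [-0.003, 0.344, 0.939, -0.002]
contact_force: [1.0, -0.1, -0.8]
grip_width: 0.06
[ 0.46828429 -0.06180351  0.33545523]
rv [-0.008 -0.002  0.824] cm [-17.14 -20.16  13.6 ] | ang rows 4.4 shift rows 4.8
```

```bash
python3 -m inch '0 0 .15 -3 -4 0 6; 0 0 .3 -6 -8 1 6; 0 0 .45 -10 -12 3 6; 0 0 .6 -13 -16 6 6; 0 0 .75 -16 -19 9 6; 0 0 .824 -17.1 -20.2 11 6; 0 0 .824 -17.1 -20.2 13.4 6; 0 0 .824 -17.1 -20.2 13.4 6'; python3 - <<'E'
from h import *
o=log(); print(o["tool_pos"])
overlay(cam("wrist"),[],"n1",None,1.5)
plan([.4676,-.3267,.04],down(np.radians(92.5)))
E
```

```text
t: 51.28
tool_pos: [0.4702, -0.3219, 0.2011]
orientation: [-0.004, 0.688, 0.725, -0.003]
contact_force: [0.9, 0.6, 1.3]
grip_width: 0.0601
[ 0.47018624 -0.32189381  0.20108741]
rv [-0.007  0.001  0.009] cm [-0.38 -0.25 16.32] | ang rows 0.1 shift rows 2.6
```

```bash
python3 -m inch '0 0 0 -.4 -.25 5 6; 0 0 0 -.4 -.25 10 6; 0 0 0 -.4 -.25 14 6; 0 0 0 -.4 -.25 16.2 6; 0 0 0 -.4 -.25 16.2 6; 0 0 0 -.4 -.25 16.2 3; 0 0 0 -.4 -.25 16.2 0; 0 0 0 -.4 -.25 16.2 0; 0 0 0 -.4 -.25 16.2 0; 0 0 0 -.4 -.25 16.2 0'; python3 - <<'E'
from h import *
o=log(); print(o["tool_pos"],o["contact_force"],o["grip_width"])
cam("wrist","n2")
E
```

```text
t: 52.58
tool_pos: [0.4695, -0.3296, 0.0451]
orientation: [0.002, 0.689, 0.725, -0.003]
contact_force: [-0.9, 1.5, 5.4]
grip_width: 0.0335
[ 0.4694871  -0.32962491  0.04511328] [-0.89220953  1.49008653  5.44091709] 0.033487790760183295
```

```bash
python3 -m inch '0 0 0 0 0 -3 0; 0 0 0 0 0 -9 0; 0 0 0 0 0 -15 0; 0 0 0 0 0 -21 0; 0 0 0 1 0 -27 0; 0 0 0 3 0 -29 0; 0 0 0 3 0 -29 0'; python3 - <<'E'
from h import *
o=log(); print(o["tool_pos"],o["contact_force"],o["grip_width"])
plan([.46,-.1,.34],down(np.radians(130)))
E
```

```text
t: 53.5
tool_pos: [0.4681, -0.2963, 0.333]
orientation: [0.0, 0.688, 0.725, -0.002]
contact_force: [0.1, -0.4, -4.2]
grip_width: 0.0334
[ 0.46809425 -0.29627326  0.33299519] [ 0.09656149 -0.41641426 -4.18994237] 0.03344056973177387
rv [-0.004  0.003 -0.646] cm [19.64  0.21 -0.78] | ang rows 3.5 shift rows 3.1
```

```bash
python3 -m inch '0 0 -.1 3 0 -1 0; 0 0 -.25 8 0 -1 0; 0 0 -.4 13 0 -1 0; 0 0 -.55 17 .2 -1 0; 0 0 -.65 19.6 .2 -1 0; 0 0 -.65 19.6 .2 -1 0'; python3 - <<'E'
from h import *
o=log(); print(o["tool_pos"],o["contact_force"],o["grip_width"])
Pb,Rb,pb=place(61,36,bot=43,back=150); print(pb,Pb,ik(Pb,Rb)[0].round(2)); plan(Pb,Rb)
E
```

```text
t: 54.25
tool_pos: [0.4588, -0.0999, 0.3379]
orientation: [-0.004, 0.42, 0.907, -0.002]
contact_force: [-0.5, -0.5, -2.3]
grip_width: 0.0333
[ 0.4588187  -0.09992965  0.33794251] [-0.50386893 -0.50192131 -2.32790932] 0.03332379588789567
[  0.         185.76494166 131.33874058] [0.5864185  0.11612793 0.28622616] [ 0.25  0.21  1.59 -0.49  1.55 -1.16]
rv [ 0.492 -0.209 -0.747] cm [ 8.2  23.74  5.03] | ang rows 4.9 shift rows 4.1
```

```bash
python3 -m inch '0 0 -.15 2 4 -2 0; 0 0 -.3 5 8 -3 0; .05 -.02 -.45 8 12 -3.5 0; .15 -.06 -.6 9 16 -3.5 0; .25 -.1 -.7 9.5 20 -2 0; .37 -.15 -.74 9 22 0 0; .492 -.209 -.747 8.2 23.7 3 0; .492 -.209 -.747 8.2 23.7 5 0; .492 -.209 -.747 8.2 23.7 5 0; .492 -.209 -.747 8.2 23.7 5 0'; python3 - <<'E'
from h import *
o=log(); print(o["tool_pos"],o["contact_force"],o["grip_width"])
P,Rp,p=place(61,36,bot=43); plan(P,Rp)
overlay(cam("wrist"),[],"o1",None,1.5)
E
```

```text
t: 55.5
tool_pos: [0.5885, 0.1123, 0.2923]
orientation: [-0.01, 0.052, 0.964, -0.259]
contact_force: [0.0, 0.2, -2.7]
grip_width: 0.0335
[0.58854701 0.11230187 0.29233745] [ 0.02882071  0.17710365 -2.7348981 ] 0.03347380205969735
rv [-0.001  0.005 -0.008] cm [ 0.33  0.63 15.35] | ang rows 0.1 shift rows 2.5
```

```bash
python3 -m inch '0 0 -.008 0 .4 4 0; 0 0 -.008 -.2 .6 8 0; 0 0 -.008 -.2 .6 12 0; 0 0 -.008 -.2 .6 14 0; 0 0 -.008 -.2 .6 15 0; 0 0 -.008 -.2 .6 15 0; 0 0 -.008 -.2 .6 15 0'; python3 - <<'E'
from h import *
o=log(); print(tipbed(),(o["contact_force"]@MB).round(1),o["grip_width"])
P,Rp,p=place(61,36,bot=43); plan(P,Rp)
overlay(cam("wrist"),[],"o2",None,1.5)
E
```

```text
t: 56.42
tool_pos: [0.5849, 0.044, 0.1598]
orientation: [-0.01, 0.047, 0.965, -0.259]
contact_force: [-0.4, -0.2, -2.6]
grip_width: 0.0333
[  5.5  76.4 101. ] [-0.3 -2.  -1.6] 0.033298574932601306
rv [-0.001  0.007  0.002] cm [ 0.57 -0.1   0.45] | ang rows 0.0 shift rows 0.1
```

```bash
python3 -m inch '0 0 0 0 0 .4 0; 0 0 0 0 .1 .8 0; 0 0 0 0 .2 1.1 0; 0 0 0 0 .2 1.1 0'; python3 - <<'E'
from h import *
o=log(); print(tipbed(),(o["contact_force"]@MB).round(1),o["grip_width"])
E
```

```text
t: 56.98
tool_pos: [0.5853, 0.0426, 0.156]
orientation: [-0.008, 0.048, 0.964, -0.26]
contact_force: [-8.8, 13.8, 21.3]
grip_width: 0.0335
[ 5.9 72.7 99.3] [-10.1  24.1   5.9] 0.033529204227595324
```

```bash
python3 -m inch '0 0 0 0 0 -.5 0; 0 0 0 0 0 -.5 4.2; 0 0 0 0 0 -.5 4.7; 0 0 0 0 0 -.5 4.7; 0 0 0 0 0 -1.5 4.7; 0 0 0 0 0 -4 4.7; 0 0 0 0 0 -8 4.7; 0 0 0 0 -.5 -12 4.7; 0 0 0 0 -1 -15.5 4.7; 0 0 0 0 -1 -15.5 4.7'; python3 - <<'E'
from h import *
o=log(); print(tipbed(),(o["contact_force"]@MB).round(1),o["grip_width"])
overlay(cam("wrist"),[],"o3",None,1.5);overlay(cam("scene"),[],"o4",(140,80,370,250),3.4)
E
```

```text
t: 58.22
tool_pos: [0.5914, 0.1095, 0.291]
orientation: [-0.008, 0.047, 0.965, -0.259]
contact_force: [1.0, -0.2, 0.0]
grip_width: 0.0469
[  5.3 215.8 147.3] [ 1.  -0.   0.1] 0.04694342037998321
```

Second bundle flat on the pad. Now the second pad.

```bash
python3 - <<'E'
from h import *
plan([.436,.352,.30],down(np.radians(187))); plan([.436,.352,.17],down(np.radians(187)))
E
```

```text
rv [-0.524 -0.056 -0.214] cm [ 17.62  18.99 -12.64] | ang rows 3.0 shift rows 4.6
rv [-0.524 -0.056 -0.214] cm [17.64 25.52 -1.4 ] | ang rows 3.0 shift rows 5.0
```

```bash
python3 -m inch '0 0 0 1 0 -5 4.8; -.1 -.01 -.04 5 3 -10 4.8; -.2 -.02 -.08 9 7 -12 4.8; -.3 -.03 -.12 13 12 -12.6 4.8; -.4 -.04 -.17 16 16 -12.6 4.8; -.524 -.056 -.214 17.6 19 -12.6 4.8; -.524 -.056 -.214 17.6 22 -8 4.8; -.524 -.056 -.214 17.6 25.5 -1.5 4.8; -.524 -.056 -.214 17.6 25.5 -1.5 4.8'; python3 - <<'E'
from h import *
o=log(); print(o["tool_pos"],o["contact_force"],o["grip_width"])
im=cam("wrist"); overlay(im,[],"p1",None,1.5)
plan([.436,.352,.043],down(np.radians(187)))
E
```

```text
t: 59.45
tool_pos: [0.4324, 0.3496, 0.1639]
orientation: [-0.006, -0.061, 0.998, -0.003]
contact_force: [0.6, -0.4, 0.3]
grip_width: 0.0477
[0.43242767 0.3495719  0.16393455] [ 0.58368736 -0.40537465  0.26877052] 0.047722217865193504
rv [-0.004 -0.009 -0.   ] cm [-0.34  0.18 12.28] | ang rows 0.1 shift rows 2.0
```

```bash
python3 -m inch '0 0 .01 -.3 .2 5 4.8; 0 0 .01 -.3 .2 9 4.8; 0 0 .01 -.3 .2 12 4.8; 0 0 .01 -.3 .2 12.1 4.8; 0 0 .01 -.3 .2 12.1 4.8; 0 0 .01 -.3 .2 12.1 2; 0 0 .01 -.3 .2 12.1 0; 0 0 .01 -.3 .2 12.1 0; 0 0 .01 -.3 .2 12.1 0; 0 0 .01 -.3 .2 12.1 0'; python3 - <<'E'
from h import *
o=log(); print(o["tool_pos"],o["contact_force"],o["grip_width"])
E
```

```text
t: 60.75
tool_pos: [0.4404, 0.3535, 0.0518]
orientation: [0.001, -0.056, 0.998, -0.001]
contact_force: [-0.6, -5.4, 5.5]
grip_width: 0.0073
[0.44040476 0.35347693 0.05180137] [-0.58655674 -5.42104651  5.45454694] 0.007288380374713402
```

```bash
python3 -m inch '0 0 0 0 0 -2 0; 0 0 0 0 0 -7 0; 0 0 0 0 0 -13 0; 0 0 0 0 0 -19 0; 0 0 0 0 0 -23 0; 0 0 0 0 0 -23 0;0 0 0 0 0 -23 0'; python3 - <<'E'
from h import *
o=log(); print(o["tool_pos"],o["contact_force"],o["grip_width"])
Pb,Rb,pb=place(97,8,bot=48,back=150); print(pb,ik(Pb,Rb)[0].round(2)); plan(Pb,Rb)
im=cam("wrist"); overlay(im,[],"p2",None,1.5); overlay(cam("scene"),[],"p3",None,1.5)
E
```

```text
t: 61.62
tool_pos: [0.4386, 0.3548, 0.2799]
orientation: [-0.0, -0.057, 0.998, 0.0]
contact_force: [0.3, -0.7, -1.3]
grip_width: 0.0071
[0.43863132 0.35478178 0.27986595] [ 0.28475761 -0.69861785 -1.29331129] 0.007059609349253083
[  0.         194.21803742 155.10987424] [ 0.23  0.18  1.57 -0.49  1.57 -1.19]
rv [0.522 0.056 0.209] cm [-11.76 -26.44  -2.93] | ang rows 3.0 shift rows 4.7
```

```bash
python3 -m inch '.08 .01 .03 -2 -3 -3 0; .16 .02 .07 -4 -8 -5 0; .25 .03 .1 -7 -13 -6 0; .35 .04 .14 -10 -18 -5 0; .45 .05 .18 -12 -22 -4 0; .52 .055 .21 -12.2 -26.4 -3 0; .52 .055 .21 -12.2 -26.4 -3 0; .52 .055 .21 -12.2 -26.4 -3 0'; python3 - <<'E'
from h import *
o=log(); print(o["tool_pos"],o["contact_force"],o["grip_width"])
P,Rp,p=place(97,8,bot=48,xo=4); plan(P,Rp)
overlay(cam("wrist"),[],"q1",None,1.5)
E
```

```text
t: 62.72
tool_pos: [0.5898, 0.1066, 0.3093]
orientation: [-0.013, 0.049, 0.965, -0.257]
contact_force: [-0.1, -0.4, 0.4]
grip_width: 0.0073
[0.5898357  0.10660684 0.30925781] [-0.11309785 -0.40682231  0.39182964] 0.007310633710957568
rv [ 0.003 -0.001 -0.001] cm [ 0.02 -0.18 15.11] | ang rows 0.0 shift rows 2.4
```

```bash
python3 -m inch '0 0 0 -.3 -.1 4 0; 0 0 0 -.4 -.18 8 0; 0 0 0 -.4 -.18 12 0; 0 0 0 -.4 -.18 14 0; 0 0 0 -.4 -.18 14.8 0; 0 0 0 -.4 -.18 14.8 0'; python3 - <<'E'
from h import *
o=log(); print(tipbed(),(o["contact_force"]@MB).round(1),o["grip_width"])
overlay(cam("wrist"),[],"q2",None,1.5); overlay(cam("scene"),[],"q3",(140,80,370,250),3.4)
E
```

```text
t: 63.52
tool_pos: [0.5872, 0.0313, 0.1837]
orientation: [-0.012, 0.049, 0.965, -0.257]
contact_force: [0.2, 0.5, -0.4]
grip_width: 0.0072
[  9.3  84.6 126.8] [ 0.2  0.1 -0.6] 0.007154025519599344
```

```bash
python3 -m inch '0 0 0 .3 0 .4 0; 0 0 0 .4 .1 .8 0; 0 0 0 .4 .1 .8 0'; python3 - <<'E'
from h import *
o=log(); print(tipbed(),(o["contact_force"]@MB).round(1),o["grip_width"])
E
```

```text
t: 64.0
tool_pos: [0.5825, 0.0285, 0.1755]
orientation: [-0.012, 0.049, 0.965, -0.257]
contact_force: [-0.3, 0.8, 0.5]
grip_width: 0.0072
[  4.8  76.4 123.4] [-0.3  0.9 -0.2] 0.007211174045448561
```

```bash
python3 -m inch '0 0 0 0 .1 .3 0; 0 0 0 0 .1 .5 0; 0 0 0 0 .1 .5 0'; python3 - <<'E'
from h import *
o=log(); print(tipbed(),(o["contact_force"]@MB).round(1),o["grip_width"])
E
```

```text
t: 64.38
tool_pos: [0.5829, 0.0285, 0.1751]
orientation: [-0.011, 0.05, 0.965, -0.257]
contact_force: [-5.6, 9.9, 15.1]
grip_width: 0.0073
[  5.2  76.1 123. ] [-6.5 17.2  4.1] 0.007304544200322344
```

```bash
python3 -m inch '0 0 0 0 0 -.4 0; 0 0 0 0 -.1 -.4 1.4; 0 0 0 0 -.1 -.4 1.7; 0 0 0 0 -.1 -.4 1.7; 0 0 0 0 -.1 -1.5 1.7; 0 0 0 0 -.1 -4 1.7; 0 0 0 0 -.1 -8 1.7; 0 0 0 0 -.5 -12 2; 0 0 0 0 -1 -16 4; 0 0 0 0 -1 -16 6'; python3 - <<'E'
from h import *
o=log(); print(tipbed(),(o["contact_force"]@MB).round(1),o["grip_width"])
overlay(cam("wrist"),[],"r1",None,1.5);overlay(cam("scene"),[],"r2",(140,80,370,250),3.4)
plan([.47,-.06,.36],down(np.radians(140)))
E
```

```text
t: 65.62
tool_pos: [0.591, 0.0986, 0.3195]
orientation: [-0.008, 0.05, 0.965, -0.257]
contact_force: [0.5, 0.4, 0.0]
grip_width: 0.0555
[  6.1 228.1 175.3] [ 0.5  0.3 -0.3] 0.05552538858627965
rv [-0.505  0.157  0.582] cm [ 10.26 -16.91   4.44] | ang rows 4.2 shift rows 3.2
```

Second pad flat. Fetching the last bundle.

```bash
python3 -m inch '0 0 0 1 -3 -4 6; -.1 .03 .1 4 -7 -4 6; -.2 .06 .2 7 -10 -3 6; -.3 .1 .3 9.5 -13 -1 6; -.4 .13 .45 10.2 -15 1 6; -.5 .16 .58 10.2 -17 4 6; -.5 .16 .58 10.2 -17 4 6'; python3 - <<'E'
from h import *
o=log(); print(o["tool_pos"]); L=fitL()[0]
R9=down(np.radians(92.5)); print(ik(np.array([.383,-.372,.04]),R9,o["q"],L)); print(ik(np.array([.383,-.372,.33]),R9,o["q"],L))
plan([.42,-.3,.34],R9)
E
```

```text
t: 66.6
tool_pos: [0.4687, -0.062, 0.3607]
orientation: [-0.005, 0.345, 0.939, -0.003]
contact_force: [0.2, 0.9, -1.3]
grip_width: 0.06
[ 0.46872654 -0.06201311  0.36071491]
(array([-9.60951778e-01,  1.73808629e-01,  2.03476964e+00,  6.28872019e-12,
        9.33014385e-01, -1.00458501e+00]), np.float64(3.289298000641594e-09), np.True_)
(array([-9.60951778e-01, -9.95735566e-02,  1.76025300e+00,  7.14360132e-16,
        1.48091321e+00, -1.00458501e+00]), np.float64(4.3298697960381105e-14), np.True_)
rv [-0.011 -0.003  0.823] cm [-11.72 -21.27   2.17] | ang rows 4.4 shift rows 3.9
```

```bash
python3 -m inch '0 0 .15 -2 -4 0 6; 0 0 .3 -4 -8 0 6; 0 0 .45 -6 -12 1 6; 0 0 .6 -8 -16 2 6; 0 0 .75 -11 -20 2 6; 0 0 .82 -11.7 -21.2 2.2 6; 0 0 .82 -11.7 -21.2 2.2 6; 0 0 .82 -11.7 -21.2 2.2 6'; python3 - <<'E'
from h import *
o=log(); print(o["tool_pos"])
im=cam("wrist");overlay(im,[],"s1",(100,100,356,292),3)
E
```

```text
t: 67.6
tool_pos: [0.4245, -0.2955, 0.3427]
orientation: [-0.001, 0.687, 0.727, -0.003]
contact_force: [-0.2, 0.4, 0.6]
grip_width: 0.0601
[ 0.42454135 -0.29549739  0.34272787]
```

```bash
python3 - <<'E'
from h import *
im=cam("wrist"); C=lambda u,v:np.array([u/3+100-.4,v/3+100-.4])
for z in (.11,.117):
    p=onz(im,C(376,343),z);a=onz(im,C(376,183),z);e=onz(im,C(375,483),z);d=a-e
    print(p.round(4),((a+e)/2).round(4),np.linalg.norm(d).round(4),np.degrees(np.arctan2(d[1],d[0])).round(1))
plan([.3825,-.370,.2],down(np.radians(93)))
E
```

```text
[ 0.3822 -0.375   0.11  ] [ 0.382  -0.3741  0.11  ] 0.1558 91.2
[ 0.3829 -0.3723  0.117 ] [ 0.3827 -0.3714  0.117 ] 0.1531 91.2
rv [-0.006  0.003  0.004] cm [-7.16 -4.54 14.37] | ang rows 0.0 shift rows 2.7
```

```bash
python3 -m inch '0 0 0 -3 -2 4 6; 0 0 .02 -7.4 -4.5 9 6; 0 0 .02 -7.4 -4.5 14.3 6; 0 0 .02 -7.4 -4.5 14.3 6; 0 0 .02 -7.4 -4.5 14.3 6'; python3 - <<'E'
from h import *
o=log(); print(o["tool_pos"])
im=cam("wrist");overlay(im,[],"s2",None,1.5)
plan([.3826,-.373,.04],down(np.radians(92)))
E
```

```text
t: 68.32
tool_pos: [0.3837, -0.3737, 0.2033]
orientation: [0.001, 0.695, 0.719, -0.003]
contact_force: [1.0, 0.3, -0.3]
grip_width: 0.0598
[ 0.38371359 -0.37370372  0.20325083]
rv [-0.002  0.008  0.   ] cm [ 0.27 -0.11 16.44] | ang rows 0.0 shift rows 2.6
```

```bash
python3 -m inch '0 0 0 .2 -.15 5 6; 0 0 0 .2 -.15 10 6; 0 0 0 .2 -.15 14 6; 0 0 0 .2 -.15 16.3 6; 0 0 0 .2 -.15 16.3 6; 0 0 0 .2 -.15 16.3 3; 0 0 0 .2 -.15 16.3 0; 0 0 0 .2 -.15 16.3 0; 0 0 0 .2 -.15 16.3 0; 0 0 0 .2 -.15 16.3 0'; python3 - <<'E'
from h import *
o=log(); print(o["tool_pos"],o["contact_force"],o["grip_width"])
cam("wrist","s3")
E
```

```text
t: 69.62
tool_pos: [0.3816, -0.3741, 0.0408]
orientation: [0.002, 0.695, 0.719, -0.004]
contact_force: [0.5, 0.9, 6.6]
grip_width: 0.0335
[ 0.38160749 -0.37407643  0.04080376] [0.47137551 0.94444675 6.58545215] 0.033450789437744904
```

```bash
python3 -m inch '0 0 0 0 0 -3 0; 0 0 0 0 0 -9 0; 0 0 0 0 0 -15 0; 0 0 0 0 0 -21 0; 0 0 0 0 0 -27 0; 0 0 0 2 0 -31 0; 0 0 0 4 0 -31 0; 0 0 0 4 0 -31 0'; python3 - <<'E'
from h import *
o=log(); print(o["tool_pos"],o["contact_force"],o["grip_width"])
plan([.45,-.1,.36],down(np.radians(130)))
E
```

```text
t: 70.68
tool_pos: [0.38, -0.3292, 0.3459]
orientation: [-0.002, 0.695, 0.719, -0.003]
contact_force: [0.5, -0.6, -2.9]
grip_width: 0.0333
[ 0.37997191 -0.32915228  0.34586506] [ 0.50140553 -0.55701228 -2.85368669] 0.033272268243320705
rv [-0.007 -0.001 -0.663] cm [22.65  7.8  -1.5 ] | ang rows 3.5 shift rows 3.8
```

```bash
python3 -m inch '0 0 -.1 4 1 -1.5 0; 0 0 -.25 9 3 -1.5 0; 0 0 -.4 14 5 -1.5 0; 0 0 -.55 18 6.5 -1.5 0; 0 0 -.66 22.6 7.8 -1.5 0; 0 0 -.66 22.6 7.8 -1.5 0; 0 0 -.66 22.6 7.8 -1.5 0'; python3 - <<'E'
from h import *
o=log(); print(o["tool_pos"],o["contact_force"],o["grip_width"])
Pb,Rb,pb=place(106,36,bot=40,back=150,xo=3); print(pb,Pb,ik(Pb,Rb)[0].round(2)); plan(Pb,Rb)
E
```

```text
t: 71.55
tool_pos: [0.4502, -0.1026, 0.3591]
orientation: [-0.003, 0.425, 0.905, -0.003]
contact_force: [0.1, -0.8, -2.2]
grip_width: 0.0335
[ 0.45021059 -0.10261714  0.35910685] [ 0.05734678 -0.84989876 -2.22728733] 0.03354910442549215
[  3.         182.86716418 175.56228344] [0.58606511 0.08267521 0.31544789] [ 0.2   0.16  1.58 -0.5   1.56 -1.23]
rv [ 0.49  -0.21  -0.757] cm [ 5.55 22.33  4.19] | ang rows 5.0 shift rows 3.7
```

```bash
python3 -m inch '0 0 -.15 1 4 -2 0; 0 0 -.3 3 8 -3 0; .05 -.02 -.45 5 12 -3.5 0; .15 -.06 -.6 6 16 -3 0; .25 -.1 -.7 6.5 19 -2 0; .37 -.15 -.74 6 21 0 0; .49 -.21 -.757 5.6 22.3 2 0; .49 -.21 -.757 5.6 22.3 4 0; .49 -.21 -.757 5.6 22.3 4 0; .49 -.21 -.757 5.6 22.3 4 0'; python3 - <<'E'
from h import *
o=log(); print(o["tool_pos"],o["contact_force"],o["grip_width"])
P,Rp,p=place(106,36,bot=40,xo=3); plan(P,Rp)
overlay(cam("wrist"),[],"t1",None,1.5)
E
```

```text
t: 72.8
tool_pos: [0.5866, 0.0816, 0.3216]
orientation: [-0.01, 0.05, 0.965, -0.258]
contact_force: [0.7, 0.9, -2.4]
grip_width: 0.0336
[0.58656073 0.08156337 0.32156735] [ 0.72549365  0.85835332 -2.44486962] 0.03361672789980876
rv [ 0.     0.004 -0.005] cm [ 0.13  0.39 15.48] | ang rows 0.0 shift rows 2.5
```

```bash
python3 -m inch '0 0 0 .1 .3 4 0; 0 0 0 .1 .4 8 0; 0 0 0 .1 .4 12 0; 0 0 0 .1 .4 14 0; 0 0 0 .1 .4 15 0; 0 0 0 .1 .4 15 0'; python3 - <<'E'
from h import *
o=log(); print(tipbed(),(o["contact_force"]@MB).round(1),o["grip_width"])
overlay(cam("wrist"),[],"t2",None,1.5)
P,Rp,p=place(106,36,bot=40,xo=3); plan(P,Rp)
E
```

```text
t: 73.6
tool_pos: [0.5791, 0.0117, 0.189]
orientation: [-0.011, 0.049, 0.965, -0.259]
contact_force: [0.8, 0.3, -2.1]
grip_width: 0.0334
[  3.   74.  144.9] [ 0.7 -1.3 -1.8] 0.033429920905771765
rv [-0.     0.006 -0.003] cm [ 0.05 -0.15  0.56] | ang rows 0.0 shift rows 0.1
```

```bash
python3 -m inch '0 0 0 0 0 .3 0; 0 0 0 0 .1 .7 0; 0 0 0 0 .1 .7 0'; python3 - <<'E'
from h import *
o=log(); print(tipbed(),(o["contact_force"]@MB).round(1),o["grip_width"])
E
```

```text
t: 74.03
tool_pos: [0.5792, 0.0099, 0.1838]
orientation: [-0.01, 0.049, 0.965, -0.259]
contact_force: [-2.3, 3.2, 3.7]
grip_width: 0.0333
[  3.3  69.  142.4] [-2.6  4.6  0.5] 0.03334996164630601
```

Light touch on the ledge (about 6 N). Release and draw out.

```bash
python3 -m inch '0 0 0 0 0 -.1 0; 0 0 0 0 0 -.1 4.2; 0 0 0 0 0 -.1 4.7; 0 0 0 0 0 -.1 4.7; 0 0 0 0 0 -1.2 4.7; 0 0 0 0 0 -4 4.7; 0 0 0 0 0 -8 4.7; 0 0 0 0 -.5 -12 4.7; 0 0 0 0 -1 -16 4.7; 0 0 0 0 -1 -16 4.7'; python3 - <<'E'
from h import *
o=log(); print(tipbed(),(o["contact_force"]@MB).round(1),o["grip_width"])
overlay(cam("wrist"),[],"u1",None,1.5);overlay(cam("scene"),[],"u2",(140,80,370,250),3.4);overlay(cam("side"),[],"u3",(160,60,360,260),3)
E
```

```text
t: 75.28
tool_pos: [0.5866, 0.0815, 0.3306]
orientation: [-0.007, 0.049, 0.965, -0.258]
contact_force: [-0.8, 0.1, 0.5]
grip_width: 0.047
[  3.3 223.6 195.4] [-0.8  0.3  0.4] 0.046993247304456795
```

```bash
python3 - <<'E'
from h import *
import cv2
from bench import manip, vision, search_frame, tip_of
for c in ["scene","side"]:
    d=vision.get_image(c); im=cv2.cvtColor(d["frame"],cv2.COLOR_RGB2BGR); cv2.imwrite(f"pics/v_{c}.png",im)
    for l in ["key_grip","key_collar","plate_mid","bundle_0_mid"]:
        print(c,l,[(np.round(x["position"]).tolist(),round(x["confidence"],2)) for x in tip_of(c,l)[:3]])
o=manip.get_obs();print(o["t"],o["contact_force"])
a=cv2.imread("pics/v_scene.png");b=cv2.imread("pics/v_side.png");cv2.imwrite("pics/v_both.png",cv2.resize(np.hstack([a,b]),(800,300)))
E
```

```text
scene key_grip [([186.0, 225.0], 0.46)]
scene key_collar [([158.0, 236.0], 0.72), ([178.0, 223.0], 0.57), ([189.0, 262.0], 0.2)]
scene plate_mid []
scene bundle_0_mid [([168.0, 260.0], 0.76)]
side key_grip [([208.0, 284.0], 0.42)]
side key_collar [([217.0, 286.0], 0.54)]
side plate_mid [([220.0, 247.0], 0.87)]
side bundle_0_mid []
75.925 [ 0.12708192 -0.02196293  0.71054056]
```

View pics/u3.png

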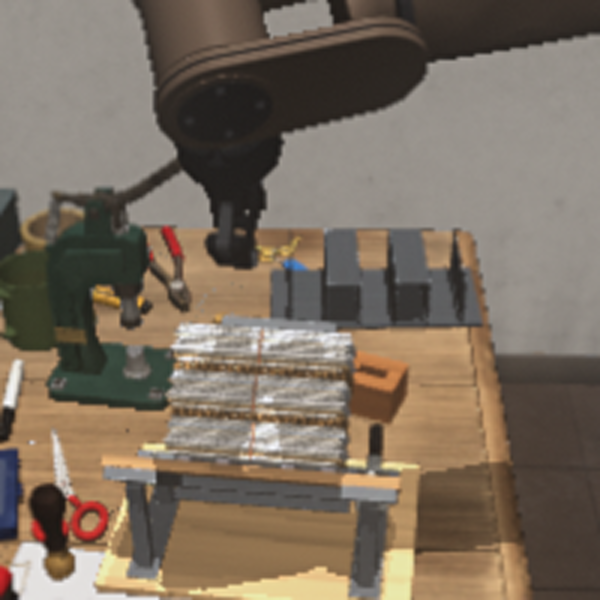

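The side view shows three bundles with the two pads between them, and the key standing in the near rail at about (376, 445). The hand is well clear at about (235, 250), so I'm handing in.

```bash
python3 -c "from bench import manip; print(manip.sign_off())"
```

```text
the job is handed in; nothing more can be done
None
```

I finished the whole changeover and handed the job in at about 76 s of the 210 s; `sign_off` reports no verdict. I saw no grip slip or knocked bundle during the run.

- **Plate:** it is turned ribbed face up and seated on both pins. By my estimate it rests about 2 mm low, within the play of the pins.
- **Key:** it is through the near slot and the bed, given a quarter turn, with the collar on the plate.
- **Stack:** all three bundles lie flat against the ledge with a pad between each pair. They looked within about 8 mm of the middle, and the sorter and pad stand are empty.
- **Last checks:** the last side view showed the stack and key in place. The hand was about 15 cm clear with under 1 N of contact force, and the weights and stamp looked untouched.

**Doubts and disagreements**
- **Key lean:** this is the least certain result. A wrist picture gave about 0.235 rad downhill, while the play in the slot suggests about 0.2 rad; the limit is 0.3 rad. The later views were not good enough to narrow it further.
- **Network detections:** in the last pictures they were weak or contradictory. The scene camera gave two differing spots for the collar and missed the plate, which the stack mostly hides. I relied on the pictures themselves.
- **Finger tips:** they sat about 32 mm behind the reported TCP, and I allowed for that throughout.

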